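# Clamp a fixation frame in a bench gauge with its slip-clutch cap

### The arm

A 7-joint arm with a two-finger parallel gripper is mounted at the origin on a cart in front of the work surface, level with it; the furniture and walls round the work are solid. World frame = base frame: x ahead of the robot, y to its left, z up, the work surface at z = 0. Lengths are in m, angles in rad, forces in N, time in s.
With the tool pointing down it reaches from about 0.4 to 0.9 m from the base axis. Payload 5.5 kg.
Tool frame: the origin (TCP) lies between the finger pads; the fingertips stand 25 mm ahead of it and the grasp point (between the pads) lies 6 mm ahead of it; y points along the fingers, x is the direction in which the jaws open and shut, and the axes are right-handed (so a half turn about y gives the same grasp; the last joint's range is limited). The gripper opens to 92 mm and grips with 3 to 60 N. Pads are 19 mm wide; open, the fingers measure 130 mm over their backs; the gripper's body (75 mm by 190 mm) begins 47 mm behind the grasp point.
Start: joints at [1.561, 0.501, -0.427, 1.55, 0.221, 1.138, -0.21], TCP at [0.175, -0.626, 0.252] pointing down, gripper open.
Joint ranges: [-2.88, 2.88], [-0.31, 2.03], [-1.54, 1.56], [0.2, 2.42], [-1.41, 4.55], [0.19, 2.02], [-2.57, 2.57]. Speed limits (rad/s): [2.57, 2.57, 3.14, 3.14, 3.14, 3.14, 3.14].

### API

Orientations are given as a rotation vector (axis times angle).
In Python, from station import r gives the robot as it stands.
- The arm moves only by the tool step_arm, never from a script. Its arguments are lists of equal length, an entry for each row: "rot": the turn, a rotation vector about the tool's x, y, z in rad, a list of three; "offset": the shift along the tool's x, y, z in mm, a list of three; "jaw": the gripper's target within -1 to 1 (shut at 1, half-way at 0, fully open at -1). In form: {"rot": [[ax, ay, az], ...], "offset": [[x, y, z], ...], "jaw": [jaw, ...]}. A call has exactly 8 rows; each row is the pose to reach, as a shift and turn from the pose commanded when the call began, along the tool's axes at that moment; what a row does not reach only later rows make up. A row lasts 1/10 s, in which the tool goes at most 50 mm and 8.59 degrees, less where a joint would pass 70% of its speed; a pose out of reach is approached as far as the arm can. A call with a gripper value outside its range is refused whole. The fingers move at their own pace and stop on an object; the grip force is fixed at half the most. Time passes only in rows, so rows that repeat a pose let the fingers close, or fill a call up. It gives the time, the measured TCP pose, the force and the opening at its end, in the units of the state.
- r.get_obs(): the state, without advancing time (a new reading comes with each control period).
- r.camera(name): name is "side" or "top" or "wrist"; returns (picture, depth): 480x640x3 uint8, red, green, blue; 480x640 float32, m along the optical axis (not along the pixel's ray), 0 where there is no reading.
- r.camera_params(name): a dict with "camera_matrix" (3x3 intrinsics, pixels), "cam_to_world" (4x4, takes a point from camera to world coordinates); the wrist camera has in their place "hand_eye" (4x4, takes a point from camera to tool coordinates, whose origin is the TCP and whose axes are the tool frame's). Camera axes: x right, y down, z forward; pixel columns grow to the right and rows downward; lengths in m; the calibration is good to about 2 mm. A picture is of the moment at which its call begins: read the wrist's pose just before it. camera_params takes no time and is no camera call.
- r.close_job(): hands the job in, once; it reports no verdict.
Trained networks look in the newest picture that a camera, given by its name, has taken for a name from the list of things; names that differ only in an ending like _2 or _b are one class to them, and where a whole thing is asked for, a point or a joint stands for the part that bears it (a point fixed in the world has none). Each returns a list of dicts, best first, with "p" (0 to 1); they miss things now and then, are a little off and sometimes report something else, mostly with a low value. They report only what shows in the picture. A call takes as long as a camera call.
- r.cut_out(label, camera): "pixels" (480x640 bool, what is visible of it).
- r.tip_of(label, camera): "point" ([x, y, z] in m, in world coordinates, good to about 4 mm: a listed point, or the origin of a listed thing).
The state is a dict: "t": time; "joint_positions": joint angles; "qd": joint speeds; "joint_efforts": joint torques, N m; "tool_pos": TCP position; "orientation": TCP orientation; "ft_force": force on the tool from outside, world axes, zero at the start; "torque": the same for the moment, N m; "gripper_width": finger opening in m.
Only numpy, scipy, OpenCV 4.12 (cv2) and the standard library are available. Lean on these libraries where they do the work, as an engineer would, in place of code of your own. Each camera call takes 0.05 s, during which the arm holds its last target.

### The job

Lay the black hexagonal fixation frame flat on the base of the bench clamp gauge and slide it gently home, so that one of its two straight side bars lies square against the stop under the spindle. Then turn the black knurled cap on top (only the cap, not the silver sleeve under it) clockwise, seen from above, until the spindle presses on the bar and the cap's clutch slips; let it slip about an eighth of a turn, in any case less than a quarter, and let go. Leave the frame clamped there, and do not disturb the specimen cup, the white frame or the syringe.

Things in the scene. Friction and masses are not known exactly. Their poses are not given: they have to be found in the camera images.
- frame_centre (a point): centre of the loose black hexagonal frame (flat-bar ring 90 x 139 x 26 mm, 0.16 kg, lying flat), 6 mm above its underside. Two straight side bars run along its y: 60 mm long, 8 mm thick, 12 mm high, middles at x = +41 and -41 mm, outer faces at +-45 mm; either may go to the stop. Two pin clamps (16 x 16 mm, 20 mm high) at y = +-55 mm.
- frame: the same black frame; origin at the centre of its underside, same axes
- stand: bench clamp gauge, fixed. Origin under its base on the spindle axis. Base plate x = -80 to +50, y = -65 to +65, top at z = 10 mm; blue overarm 44 mm wide, z = 36 to 56 mm, front at x = -19 mm, column behind. The throat opens to -x, roughly facing the robot. With a bar home against the stop the frame's centre is at x = -41 mm, y = 0, axes parallel; put down much further out, it tips off the base.
- stop: dark steel stop bar (44 mm wide along y, 11 mm high above the base plate) of the gauge, fixed. Same origin and axes as the stand; its front face lies at x = +4 mm. It should not be pushed with more than 30 N.
- spindle: vertical spindle, brass foot of 14 mm diameter; origin at the centre of the foot's lower face. At the start it is 25 to 29 mm above the trolley, 3 to 7 mm above a bar lying on the base. It falls 2 mm for each radian that the sleeve turns clockwise, and rises when turned back; it stays where it is left. The clutch slips at about 16 N on the bar.
- cap_grip (a point): on the axis of the black knurled cap (28 mm diameter, vertical, z = 73 to 95 mm above the trolley), 11 mm below its top; it keeps its height as it turns. Turning clockwise takes 0.09 N m while the spindle is free and rises to 0.12 N m, where the clutch slips smoothly.
- thimble: silver sleeve under the cap, 35 mm diameter, z = 58 to 72 mm; origin on its axis at its underside. It drives the spindle directly; the cap drives it through the slip clutch. From the start, 1.5 to 3.5 rad of turning bring the spindle to the bar, then up to about 0.4 rad builds up the load. The cap's white line moves off the sleeve's red mark only when the clutch slips.
- cap (a joint): slip of the clutch: angle of the cap relative to the sleeve, rad, 0 at the start, grows clockwise (from above) only while the clutch slips
- specimen_cup: white cup with orange lid, 64 x 64 x 64 mm, loose bystander; origin at the centre of its underside
- white_frame: white hexagonal fixation frame, 94 x 146 x 26 mm, loose bystander; origin at the centre of its underside
- syringe: syringe, 28 x 118 x 17 mm, lying, loose bystander; origin at the centre of its underside

How it is judged:
By the outcome, as a careful person would: the job done as asked, in the order asked, and still so for the second after the job is handed in, with the robot touching nothing.
It also fails if it takes over 61 s, if anything falls off the work surface, if the arm or the gripper's body presses on something with over 40 N, if the wrist force passes 120 N, or if a joint passes its speed limit or range.

## Working session

There is one attempt and no reset: what is moved stays moved. The work goes in short steps, Python scripts to look and compute and a tool call to move; the robot and the scene stay as the last step left them, time stands still between calls to the robot, and variables do not carry over. Pictures are saved under pics/ and viewed, and the job is handed in when it is done.

Besides the shell and the picture viewer there is one more tool, called after "Call:" by a JSON object that holds its "fn" and its "kwargs", one argument or row to a line. step_arm: Moves the arm, as the interface text tells. Its arguments: {"type":"object","properties":{"rot":{"type":"array"},"offset":{"type":"array"},"jaw":{"type":"array"}},"required":["rot","offset","jaw"]}

```bash
ls; mkdir -p pics; cat > h.py <<'E'
import numpy as np, cv2
from scipy.spatial.transform import Rotation as R
from station import r
def save(n,img): cv2.imwrite('pics/'+n+'.png',cv2.cvtColor(img,cv2.COLOR_RGB2BGR))
def T():
    o=r.get_obs(); M=np.eye(4); q=np.array(o['orientation']); 
    M[:3,:3]=R.from_rotvec(q).as_matrix() if q.size==3 else R.from_quat(q).as_matrix(); M[:3,3]=o['tool_pos']; return M
def c2w(cam):
    p=r.camera_params(cam); K=np.array(p['camera_matrix'])
    return K, (np.array(p['cam_to_world']) if 'cam_to_world' in p else T()@np.array(p['hand_eye']))
def cloud(cam,d,M=None):
    K,M0=c2w(cam); M=M0 if M is None else M
    v,u=np.mgrid[:480,:640]; P=np.stack([(u-K[0,2])/K[0,0]*d,(v-K[1,2])/K[1,1]*d,d],-1)
    return P@M[:3,:3].T+M[:3,3]
E
python3 - <<'E'
from h import *
print(r.get_obs())
np.set_printoptions(precision=4,suppress=True)
for c in ['top','side']:
    im,d=r.camera(c); save(c+'0',im); np.save(c+'0d.npy',d); print(c2w(c))
    for n in ['frame_centre','stand','stop','cap_grip','spindle','specimen_cup','white_frame','syringe']:
        x=r.tip_of(n,c); print(c,n,[(np.round(a['point'],4),round(a['p'],2)) for a in x[:3]])
E
```

```text
pics
{'t': 0.0, 'joint_positions': array([ 1.56122471,  0.50186888, -0.42678315,  1.55141119,  0.22080458,
        1.13830949, -0.21023584]), 'qd': array([-0.00072379, -0.0005503 , -0.00083731,  0.00065552,  0.00216978,
       -0.00051399,  0.00126899]), 'joint_efforts': array([-6.84361003e-04, -5.66583502e+01, -5.81630006e+00, -2.79108113e+01,
       -6.86355075e-02,  3.08650837e-02,  1.84887376e-04]), 'tool_pos': array([ 0.17488809, -0.6253679 ,  0.25068056]), 'orientation': array([-1.32475292,  1.00693429, -1.00443019]), 'ft_force': array([ 0.53510932, -0.42807538,  0.19717627]), 'torque': array([-0.00385309, -0.07217733,  0.06036244]), 'gripper_width': 0.09186072208701083}
(array([[470.8442,   0.    , 319.9519],
       [  0.    , 470.8442, 240.1369],
       [  0.    ,   0.    ,   1.    ]]), array([[ 0.094 , -0.9744,  0.204 ,  0.4074],
       [-0.9956, -0.0925,  0.0169,  0.1467],
       [ 0.0024, -0.2047, -0.9788,  0.9142],
       [ 0.    ,  0.    ,  0.    ,  1.    ]]))
top frame_centre []
top stand [(array([ 0.6372,  0.2569, -0.002 ]), 0.59)]
top stop []
top cap_grip [(array([0.6
[... 210 characters left out ...]
, 319.9475],
       [  0.    , 537.6769, 240.2908],
       [  0.    ,   0.    ,   1.    ]]), array([[ 0.2399, -0.7984,  0.5524,  0.0297],
       [-0.9707, -0.1907,  0.146 ,  0.0032],
       [-0.0112, -0.5712, -0.8207,  0.913 ],
       [ 0.    ,  0.    ,  0.    ,  1.    ]]))
side frame_centre []
side stand [(array([ 0.6426,  0.2562, -0.0046]), 0.93)]
side stop [(array([ 0.6455,  0.2596, -0.0005]), 0.49)]
side cap_grip [(array([0.6443, 0.2565, 0.0841]), 0.75)]
side spindle [(array([ 0.7191,  0.0541, -0.002 ]), 0.23)]
side specimen_cup [(array([ 0.7425,  0.1995, -0.0004]), 0.76)]
side white_frame [(array([0.7213, 0.0508, 0.0001]), 0.67)]
side syringe [(array([ 0.4051,  0.0229, -0.0018]), 0.78)]
```

View pics/top0.png

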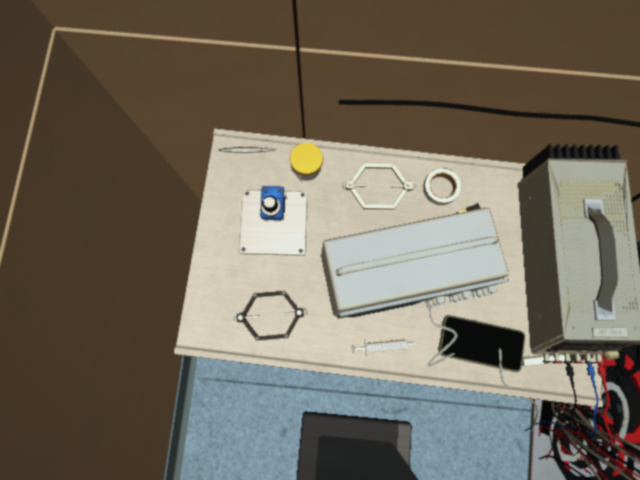

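View pics/side0.png

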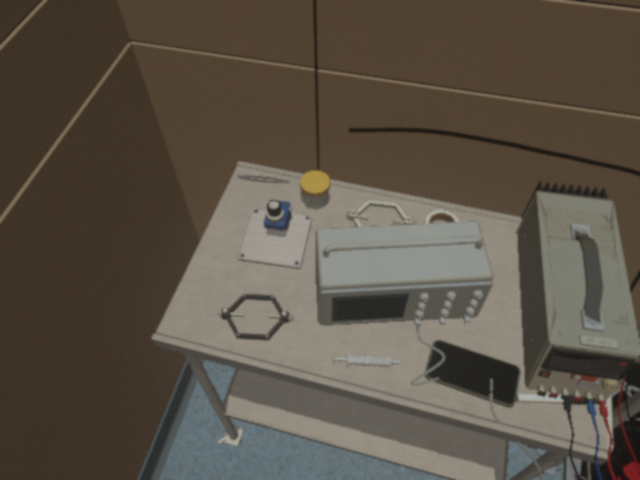

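```bash
python3 - <<'E'
from h import *
np.set_printoptions(precision=4,suppress=True)
print(T()); print(r.camera_params('wrist'))
im,d=r.camera('wrist'); save('wrist0',im)
for n in ['frame_centre','frame']:
    x=r.tip_of(n,'wrist'); print(n,[(np.round(a['point'],4),round(a['p'],2)) for a in x[:3]])
E
```

```text
[[ 0.2695  0.      0.963   0.1752]
 [-0.963  -0.0001  0.2695 -0.626 ]
 [ 0.0001 -1.      0.      0.2517]
 [ 0.      0.      0.      1.    ]]
{'camera_matrix': array([[356.0545,   0.    , 318.8672],
       [  0.    , 356.0545, 238.417 ],
       [  0.    ,   0.    ,   1.    ]]), 'hand_eye': array([[ 1.    ,  0.0015,  0.0011, -0.0012],
       [-0.0006, -0.2804,  0.9599, -0.1334],
       [ 0.0017, -0.9599, -0.2804,  0.0752],
       [ 0.    ,  0.    ,  0.    ,  1.    ]])}
frame_centre []
frame []
```

```bash
python3 - <<'E'
from h import *
np.set_printoptions(precision=4,suppress=True)
im,d=r.camera('top'); P=cloud('top',d)
for y0 in np.arange(-0.7,0.45,0.1):
    print(round(y0,2),[ '%.2f'%(P[(abs(P[...,0]-x-.05)<.05)&(abs(P[...,1]-y0-.05)<.05)&(d>0)][:,2].max(initial=-1)) for x in np.arange(0.1,1.0,0.1)])
for n in ['frame','stand','cap_grip','thimble']:
    for a in r.cut_out(n,'top')[:2]:
        m=a['pixels']; v,u=np.nonzero(m); print(n,a['p'],m.sum(),u.min(),u.max(),v.min(),v.max())
K,M=c2w('top')
# dark frame pixels on table
v,u=np.mgrid[:480,:640]
g=im.max(-1)
m=(u>225)&(u<315)&(v>280)&(v<350)&(g<85)
np.save('fm.npy',m)
print(m.sum(), P[m][:,2].min(),P[m][:,2].max())
Q=P[m];print(cv2.minAreaRect(Q[:,:2].astype(np.float32)*1000))
c=im[270:355,220:320]; save('f0',cv2.resize(c,None,fx=6,fy=6))
c=im[170:265,225:325]; save('s0',cv2.resize(c,None,fx=6,fy=6))
ov=im[270:355,220:320].copy(); ov[m[270:355,220:320]]=[255,0,0]; save('f0m',cv2.resize(ov,None,fx=6,fy=6))
E
```

```text
-0.7 ['-0.30', '-0.27', '-0.27', '-0.27', '-1.00', '-1.00', '-1.00', '-0.19', '-1.00']
-0.6 ['-0.26', '-0.26', '-0.27', '-0.26', '-1.00', '-1.00', '-1.00', '-0.04', '-1.00']
-0.5 ['-0.21', '0.06', '-0.06', '-1.00', '0.02', '0.02', '-0.02', '0.11', '-1.00']
-0.4 ['-0.07', '0.03', '0.05', '0.15', '0.18', '0.18', '0.15', '0.26', '-1.00']
-0.3 ['-0.79', '-0.79', '0.02', '0.15', '0.18', '0.18', '0.15', '0.42', '-1.00']
-0.2 ['-0.28', '-0.79', '0.02', '0.02', '0.18', '0.15', '0.21', '0.43', '-1.00']
-0.1 ['-0.24', '-0.79', '0.02', '0.15', '0.18', '0.15', '0.21', '0.42', '-1.00']
-0.0 ['-0.21', '-0.79', '0.02', '0.15', '0.18', '0.15', '0.03', '0.41', '-1.00']
0.1 ['-0.21', '-0.79', '0.01', '0.15', '0.18', '0.01', '0.07', '0.39', '-1.00']
0.2 ['-0.79', '-0.79', '0.01', '0.03', '0.02', '0.10', '0.07', '0.38', '-1.00']
0.3 ['-0.79', '-0.79', '0.01', '0.03', '0.01', '0.01', '0.01', '0.37', '-1.00']
0.4 ['-0.79', '-0.79', '0.01', '0.00', '0.00', '0.00', '0.01', '0.36', '-1.00']
frame 0.69 201 262 276 196 212
frame 0.6 835 233 306 292 340
stand 0.77 4258 239 306 186 255
cap_grip 0.68 214 262 277 196 212
thimble 0.72 318 261 279 196 216
327 -0.0016517356783535275 0.9141723813036214
((444.5447692871094, 222.95849609375), (86.76624298095703, 145.8483428955078), 4.81242036819458)
```

View pics/f0.png

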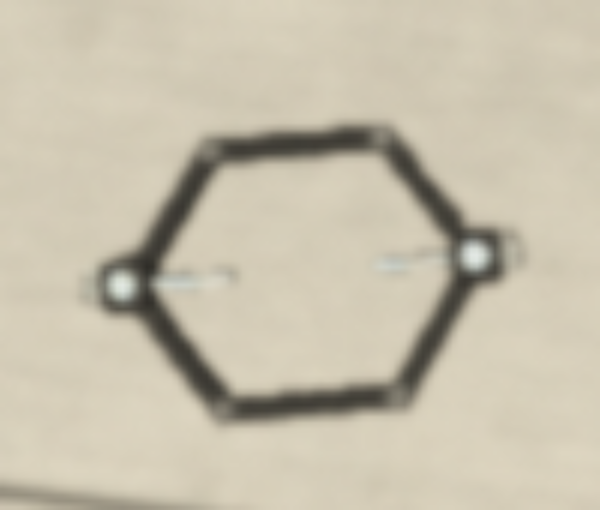

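View pics/s0.png

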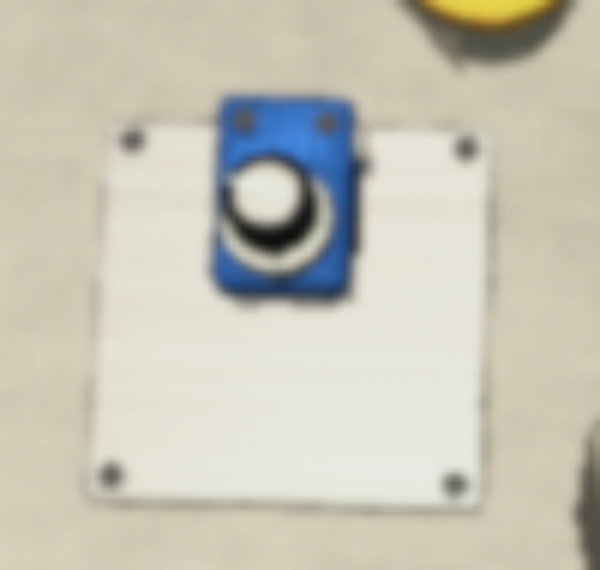

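```bash
cat >> h.py <<'E'
def ray(cam,uv,z,M=None):
    K,M0=c2w(cam); M=M0 if M is None else M
    uv=np.atleast_2d(uv).astype(float); q=np.c_[(uv-K[:2,2])/K[[0,1],[0,1]],np.ones(len(uv))]@M[:3,:3].T
    return M[:3,3]+q*((z-M[2,3])/q[:,2])[:,None]
E
python3 - <<'E'
from h import *
np.set_printoptions(precision=4,suppress=True)
f=lambda a,o:(np.array(a)+.5)/6-.5+np.array(o)
c=ray('top',f([(122,286),(475,256)],(220,270)),.022); b=ray('top',f([(212,152),(382,135),(222,408),(402,393)],(220,270)),.012)
print(c,c.mean(0),b,b.mean(0)); 
h=ray('top',f([(131,140),(466,148),(455,485),(111,475)],(225,170)),.01); print(h,h.mean(0))
for p,q in [(c[1],c[0]),(b[1],b[0]),(b[3],b[2]),(h[1],h[0]),(h[2],h[3])]:
    e=q-p; print('yaw',np.degrees(np.arctan2(-e[0],e[1])), np.linalg.norm(e))
for p,q in [(h[3],h[0]),(h[2],h[1])]:
    e=q-p; print('yawx',np.degrees(np.arctan2(e[1],e[0])), np.linalg.norm(e))
print(ray('top',f([(268,193)],(225,170)),.095))
E
```

```text
[[0.4325 0.2973 0.022 ]
 [0.4521 0.1887 0.022 ]] [0.4423 0.243  0.022 ] [[0.4773 0.2759 0.012 ]
 [0.4878 0.2226 0.012 ]
 [0.3983 0.263  0.012 ]
 [0.4082 0.2075 0.012 ]] [0.4429 0.2423 0.012 ]
[[0.6782 0.318  0.01  ]
 [0.686  0.2064 0.01  ]
 [0.5719 0.1983 0.01  ]
 [0.5646 0.3102 0.01  ]] [0.6252 0.2582 0.01  ]
yaw 10.215085753520155 0.11036950677931172
yaw 11.120322477430507 0.05430304378217599
yaw 10.071995548773943 0.05638388392683731
yaw 4.01078204197484 0.1118852682100229
yaw 3.7268844708594133 0.11207245580454887
yawx 3.949313470539919 0.11386321089521921
yawx 4.042658239716759 0.11441847392257108
[[0.6401 0.2587 0.095 ]]
```

```bash
cat >> h.py <<'E'
def pose(p,yaw):
    a=np.radians(yaw); c,s=np.cos(a),np.sin(a); M=np.eye(4)
    M[:3,:3]=np.c_[[c,s,0],[0,0,-1],[-s,c,0]]; M[:3,3]=p; return M
def rel(wps,M0=None):
    M0=T() if M0 is None else M0
    for p,y in wps:
        D=np.linalg.inv(M0)@pose(p,y)
        print(np.round(R.from_matrix(D[:3,:3]).as_rotvec(),3).tolist(),np.round(D[:3,3]*1000,1).tolist())
E
python3 - <<'E'
from h import *
A=np.array([.42,-.45,.33]);S=np.array([.175,-.626,.252]);B=np.array([.58,-.1,.33])
rel([(S+(A-S)*i/7,-74.4+i*5) for i in range(1,8)]+[(A+(B-A)*.12,-34)])
E
```

```text
[-0.0, -0.087, 0.0] [-14.8, -11.4, 40.3]
[-0.0, -0.174, 0.0] [-29.6, -22.6, 80.8]
[-0.0, -0.261, 0.0] [-44.3, -33.7, 121.3]
[-0.0, -0.349, 0.0] [-59.1, -44.9, 161.8]
[-0.0, -0.436, 0.0] [-73.9, -56.0, 202.3]
[-0.0, -0.523, 0.0] [-88.7, -67.1, 242.7]
[-0.0, -0.61, 0.0] [-103.5, -78.3, 283.2]
[-0.0, -0.705, 0.0] [-138.8, -78.3, 313.0]
```

Call:
{"fn": "step_arm", "kwargs": {
  "rot": [
    [0,-0.09,0],
    [0,-0.17,0],
    [0,-0.26,0],
    [0,-0.35,0],
    [0,-0.44,0],
    [0,-0.52,0],
    [0,-0.61,0],
    [0,-0.7,0]
  ],
  "offset": [
    [-15,-12,40],
    [-30,-23,81],
    [-44,-34,121],
    [-59,-45,162],
    [-74,-56,202],
    [-89,-67,243],
    [-104,-78,283],
    [-139,-78,313]
  ],
  "jaw": [-1,-1,-1,-1,-1,-1,-1,-1]
}}

```text
t: 2.1
tool_pos: [0.442, -0.4081, 0.3314]
orientation: [-1.521, 0.463, -0.47]
ft_force: [0.9, 0.0, -0.5]
gripper_width: 0.0916
```

```bash
python3 - <<'E'
from h import *
print(r.get_obs()['joint_positions']); M=T(); print(M[:3,3], np.degrees(np.arctan2(M[1,0],M[0,0])))
S=M[:3,3].copy();B=np.array([.58,-.06,.33])
y0=np.degrees(np.arctan2(M[1,0],M[0,0]))
rel([(S+(B-S)*i/8,y0+i*(-5-y0)/8) for i in range(1,9)])
E
```

```text
[ 1.22555681  0.38947197 -0.69358412  1.57976486  0.25753539  1.26123262
 -0.1040112 ]
[ 0.44202842 -0.408097    0.33141981] -34.092636073118285
[-0.0, -0.063, 0.005] [-10.1, 0.1, 45.7]
[0.0, -0.127, 0.005] [-20.2, 0.3, 91.4]
[0.0, -0.19, 0.005] [-30.3, 0.4, 137.1]
[0.0, -0.254, 0.005] [-40.4, 0.6, 182.8]
[0.0, -0.317, 0.005] [-50.5, 0.7, 228.5]
[0.001, -0.381, 0.005] [-60.6, 0.9, 274.2]
[0.001, -0.444, 0.005] [-70.8, 1.0, 319.9]
[0.001, -0.508, 0.005] [-80.9, 1.1, 365.6]
```

Call:
{"fn": "step_arm", "kwargs": {
  "rot": [
    [0,-0.06,0],
    [0,-0.13,0],
    [0,-0.19,0],
    [0,-0.25,0],
    [0,-0.32,0],
    [0,-0.38,0],
    [0,-0.44,0],
    [0,-0.51,0]
  ],
  "offset": [
    [-10,0,46],
    [-20,0,91],
    [-30,0,137],
    [-40,0,183],
    [-50,0,229],
    [-61,0,274],
    [-71,0,320],
    [-81,0,366]
  ],
  "jaw": [-1,-1,-1,-1,-1,-1,-1,-1]
}}

```text
t: 2.9
tool_pos: [0.5787, -0.0582, 0.3301]
orientation: [-1.57, 0.067, -0.068]
ft_force: [-0.0, 0.6, 0.1]
gripper_width: 0.0919
```

```bash
python3 - <<'E'
from h import *
print(r.get_obs()['joint_positions']); M=T(); y0=np.degrees(np.arctan2(M[1,0],M[0,0])); print(M[:3,3],y0 )
S=M[:3,3].copy();B=np.array([.402,.235,.17])
f=[min(1,i/8) for i in range(1,9)]
rel([(S+(B-S)*i/8,y0+i*(10.2-y0)/8) for i in range(1,9)])
E
```

```text
[ 0.74251278  0.40946607 -0.90839429  1.62372104  0.33541761  1.27293304
 -0.31146216]
[ 0.57867674 -0.05817187  0.33005248] -4.930260876031581
[0.001, -0.033, 0.001] [-25.2, 20.0, 34.6]
[0.001, -0.066, 0.001] [-50.3, 39.9, 69.3]
[0.001, -0.099, 0.001] [-75.5, 59.9, 103.9]
[0.001, -0.132, 0.001] [-100.7, 79.9, 138.5]
[0.001, -0.165, 0.001] [-125.8, 99.8, 173.1]
[0.001, -0.198, 0.001] [-151.0, 119.8, 207.8]
[0.001, -0.231, 0.001] [-176.2, 139.8, 242.4]
[0.001, -0.264, 0.001] [-201.3, 159.7, 277.0]
```

Call:
{"fn": "step_arm", "kwargs": {
  "rot": [
    [0,-0.03,0],
    [0,-0.07,0],
    [0,-0.1,0],
    [0,-0.13,0],
    [0,-0.17,0],
    [0,-0.2,0],
    [0,-0.23,0],
    [0,-0.26,0]
  ],
  "offset": [
    [-25,5,35],
    [-50,15,69],
    [-76,25,104],
    [-101,35,139],
    [-126,50,173],
    [-151,70,208],
    [-176,95,242],
    [-201,115,277]
  ],
  "jaw": [-1,-1,-1,-1,-1,-1,-1,-1]
}}

```text
t: 3.7
tool_pos: [0.4014, 0.2346, 0.214]
orientation: [-1.567, -0.136, 0.135]
ft_force: [0.9, 0.0, 0.7]
gripper_width: 0.0922
```

```bash
python3 - <<'E'
from h import *
np.set_printoptions(precision=4,suppress=True)
print(r.get_obs()['joint_positions']); M=T(); y0=np.degrees(np.arctan2(M[1,0],M[0,0])); print(M[:3,3],y0 )
im,d=r.camera('wrist'); save('wrist1',im)
im,d=r.camera('top'); save('top1',im)
x=r.tip_of('frame_centre','wrist'); print([(np.round(a['point'],4),round(a['p'],2)) for a in x[:3]])
x=r.tip_of('frame_centre','top'); print([(np.round(a['point'],4),round(a['p'],2)) for a in x[:3]])
E
```

```text
[ 0.3152  0.3507 -1.0557  2.0241  0.3715  0.9723 -0.7569]
[0.4014 0.2346 0.214 ] 9.865584174225445
[]
[]
```

View pics/wrist1.png

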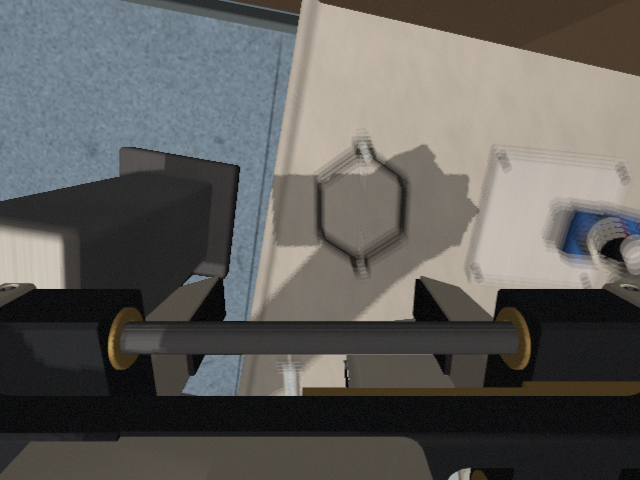

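```bash
python3 - <<'E'
from h import *
np.set_printoptions(precision=4,suppress=True)
im,d=r.camera('wrist'); save('wrist2',cv2.resize(im[110:300,260:480],None,fx=3.6,fy=3.0))
print(T()[:3,3])
x=r.cut_out('frame','wrist'); print([(a['p'],a['pixels'].sum()) for a in x])
print(ray('wrist',[(320,185),(320,230),(404,185),(404,230)],.012))
print(ray('wrist',[(363,150),(361,266)],.022))
E
```

```text
[0.4027 0.2338 0.215 ]
[(0.8, np.int64(3833))]
[[0.3989 0.2636 0.012 ]
 [0.4064 0.2204 0.012 ]
 [0.4769 0.2772 0.012 ]
 [0.4874 0.2344 0.012 ]]
[[0.431  0.3022 0.022 ]
 [0.4517 0.194  0.022 ]]
```

View pics/wrist2.png

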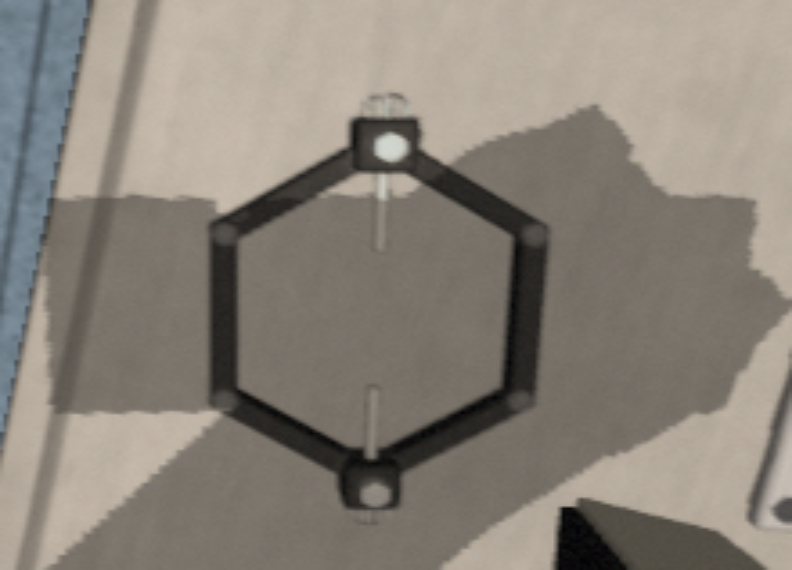

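```bash
python3 - <<'E'
from h import *
np.set_printoptions(precision=4,suppress=True)
s=lambda a:(np.array(a)+.5)/[3.6,3.0]-.5+[260,110]
b=ray('wrist',s([(224,233),(223,400),(535,234),(520,400)]),.012);c=ray('wrist',s([(391,147),(374,492)]),.023)
print(b,b.mean(0),b[:2].mean(0),c,c.mean(0))
for p,q in [(b[1],b[0]),(b[3],b[2]),(c[1],c[0])]:
    e=q-p; print('yaw',np.degrees(np.arctan2(-e[0],e[1])), np.linalg.norm(e))
M=T();print(M[:3,3],np.degrees(np.arctan2(M[1,0],M[0,0])))
P=np.array([.4028,.2375,0])
rel([(P+[0,0,z],10.2) for z in (.17,.13,.09,.06,.035)])
rel([(P+[0,0,.014],10.2)])
E
```

```text
[[0.401  0.2618 0.012 ]
 [0.4103 0.2075 0.012 ]
 [0.4815 0.2755 0.012 ]
 [0.4906 0.2215 0.012 ]] [0.4458 0.2416 0.012 ] [0.4056 0.2347 0.012 ] [[0.437  0.2957 0.023 ]
 [0.4556 0.1869 0.023 ]] [0.4463 0.2413 0.023 ]
yaw 9.716300927577924 0.055025152574135844
yaw 9.596307875708394 0.054716453103844966
yaw 9.694435036370985 0.11032522401072666
[0.4034 0.2332 0.2151] 9.767008493589259
[0.0, -0.008, 0.001] [0.1, 45.1, 4.4]
[0.0, -0.008, 0.001] [0.1, 85.1, 4.4]
[0.0, -0.008, 0.001] [0.1, 125.1, 4.4]
[0.0, -0.008, 0.001] [0.0, 155.1, 4.4]
[0.0, -0.008, 0.001] [0.0, 180.1, 4.4]
[0.0, -0.008, 0.001] [-0.0, 201.1, 4.4]
```

Call:
{"fn": "step_arm", "kwargs": {
  "rot": [
    [0,0,0],
    [0,0,0],
    [0,0,0],
    [0,0,0],
    [0,0,0],
    [0,0,0],
    [0,0,0],
    [0,0,0]
  ],
  "offset": [
    [1,40,2],
    [1,80,2],
    [1,120,2],
    [1,150,2],
    [1,170,2],
    [1,180,2],
    [1,186,2],
    [1,186,2]
  ],
  "jaw": [-1,-1,-1,-1,-1,-1,-0.5,0]
}}

```text
t: 4.8
tool_pos: [0.3991, 0.2338, 0.0304]
orientation: [-1.574, -0.129, 0.139]
ft_force: [-22.7, -9.0, 43.4]
gripper_width: 0.0802
```

Call:
{"fn": "step_arm", "kwargs": {
  "rot": [
    [0,0,0],
    [0,0,0],
    [0,0,0],
    [0,0,0],
    [0,0,0],
    [0,0,0],
    [0,0,0],
    [0,0,0]
  ],
  "offset": [
    [0,0,0],
    [0,0,0],
    [0,0,0],
    [0,0,0],
    [0,0,0],
    [0,0,0],
    [0,0,0],
    [0,0,0]
  ],
  "jaw": [0.2,0.4,0.6,0.8,0.9,1,1,1]
}}

```text
t: 5.6
tool_pos: [0.383, 0.2312, 0.0294]
orientation: [-1.582, -0.117, 0.161]
ft_force: [-53.4, -12.9, 82.6]
gripper_width: 0.0454
```

```bash
python3 - <<'E'
from h import *
np.set_printoptions(precision=4,suppress=True)
o=r.get_obs();print(o['joint_positions'],o['gripper_width'],o['ft_force']); M=T(); y0=np.degrees(np.arctan2(M[1,0],M[0,0])); print(M[:3,3],y0 )
im,d=r.camera('wrist'); save('wrist3',im)
E
```

```text
[ 0.0273  0.6462 -0.7585  2.1475  0.7327  0.6661 -1.0741] 0.045420102891429656 [-53.3667 -12.852   82.6191]
[0.383  0.2312 0.0294] 10.10931845334246
```

View pics/wrist3.png

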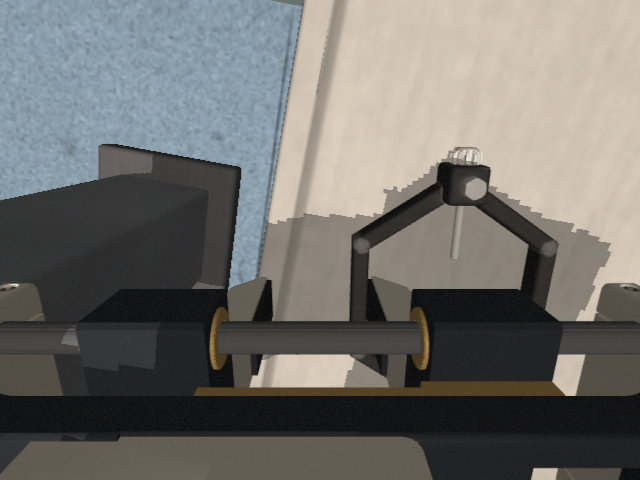

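Call:
{"fn": "step_arm", "kwargs": {
  "rot": [
    [0,0,0],
    [0,0,0],
    [0,0,0],
    [0,0,0],
    [0,0,0],
    [0,0,0],
    [0,0,0],
    [0,0,0]
  ],
  "offset": [
    [-18,-5,0],
    [-18,-15,0],
    [-10,-30,0],
    [0,-45,0],
    [0,-60,0],
    [0,-60,0],
    [0,-60,0],
    [0,-60,0]
  ],
  "jaw": [0,0,0,0,0,0,0,0]
}}

```text
t: 6.45
tool_pos: [0.4034, 0.2355, 0.0885]
orientation: [-1.567, -0.134, 0.134]
ft_force: [0.9, 0.7, -0.4]
gripper_width: 0.046
```

```bash
python3 - <<'E'
from h import *
np.set_printoptions(precision=4,suppress=True)
o=r.get_obs();print(o['joint_positions'],o['gripper_width'],o['ft_force']); M=T(); y0=np.degrees(np.arctan2(M[1,0],M[0,0])); print(M[:3,3],y0 )
im,d=r.camera('wrist'); save('wrist4',im)
P=cloud('wrist',d)
print('front', [ '%.3f'%np.median(P[(abs(P[...,0]-x)<.004)&(abs(P[...,1]-.27)<.02)&(d>0)][:,2]) for x in np.arange(.34,.46,.01)])
im,d=r.camera('side'); save('side4',im); P=cloud('side',d)
for yy in (.1,.15,.35,.4): print('front', [ '%.3f'%np.median(P[(abs(P[...,0]-x)<.005)&(abs(P[...,1]-yy)<.02)&(d>0)][:,2]) for x in np.arange(.33,.46,.01)])
E
```

```text
[ 0.123   0.555  -0.8587  2.1096  0.6254  0.7503 -0.9699] 0.04600125508030848 [ 0.9041  0.6893 -0.4318]
[0.4034 0.2355 0.0885] 9.79069883908794
front ['0.164', '0.154', '0.154', '0.154', '0.167', '0.167', '0.168', '0.168', '0.154', '0.153', '0.154', '0.164']
front ['0.648', '0.638', '-0.005', '0.002', '-0.003', '-0.002', '-0.003', '-0.003', '-0.003', '-0.003', '-0.003', '-0.002', '0.074']
front ['0.566', '0.580', '0.005', '0.005', '-0.002', '-0.002', '-0.003', '-0.004', '-0.003', '-0.003', '-0.004', '-0.245', '-0.001']
front ['-0.801', '-0.801', '-0.016', '0.004', '-0.258', '-0.328', '-0.334', '-0.492', '-0.488', '-0.488', '-0.003', '-0.004', '-0.488']
front ['-0.802', '-0.798', '-0.025', '-0.001', '-0.188', '-0.001', '-0.001', '-0.000', '-0.001', '-0.000', '-0.001', '-0.001', '-0.001']
```

View pics/wrist4.png

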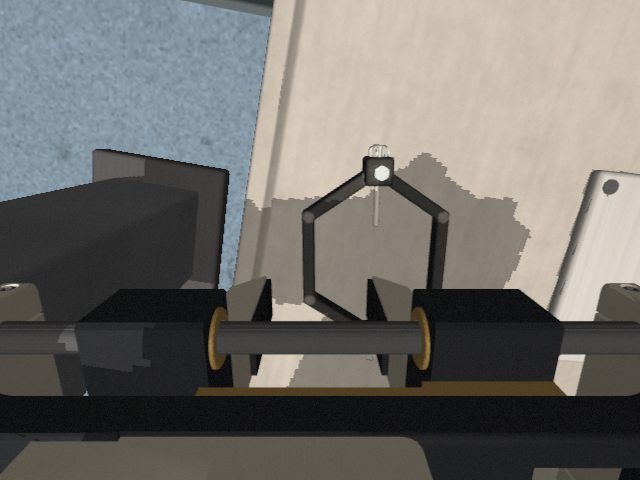

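View pics/side4.png

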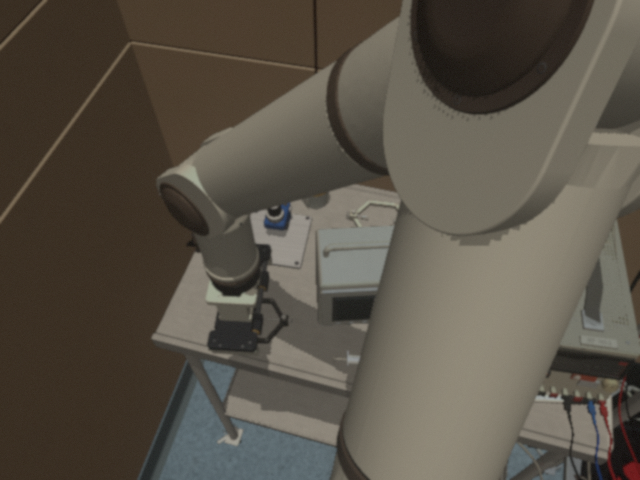

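```bash
python3 - <<'E'
from h import *
np.set_printoptions(precision=4,suppress=True)
im,d=r.camera('wrist'); save('wrist5',cv2.resize(im[130:310,270:490],None,fx=3.6,fy=3.3))
M=T(); y0=np.degrees(np.arctan2(M[1,0],M[0,0])); print(M[:3,3],y0)
E
```

```text
[0.4027 0.2358 0.0882] 9.858998180589431
```

View pics/wrist5.png

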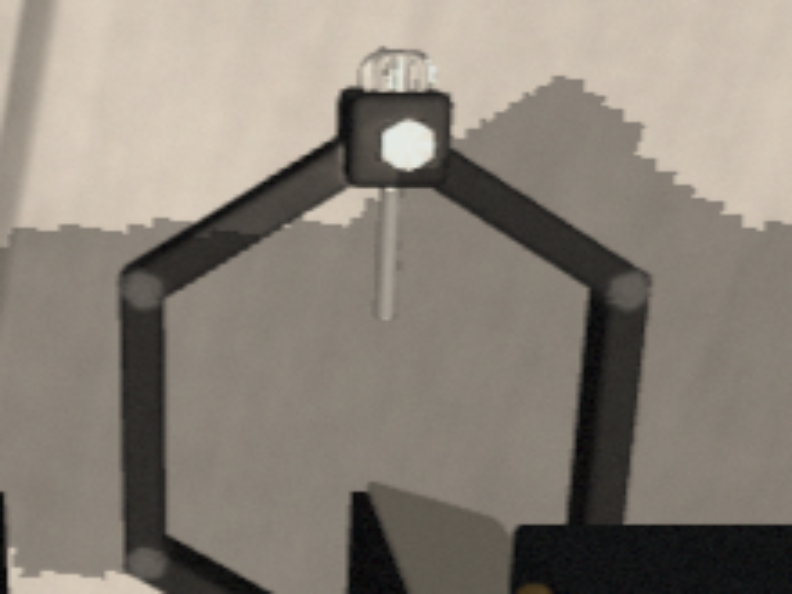

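```bash
python3 - <<'E'
from h import *
np.set_printoptions(precision=4,suppress=True)
s=lambda a:(np.array(a)+.5)/[3.6,3.3]-.5+[270,130]
b=ray('wrist',s([(142,291),(149,563),(628,291)]),.012); print(b)
e=b[0]-b[1]; print(np.degrees(np.arctan2(-e[0],e[1])),np.linalg.norm(e)); e=b[2]-b[0]; print(np.degrees(np.arctan2(e[1],e[0])),np.linalg.norm(e))
m=(b[0]+b[1])/2; print(m)
rel([((m[0],m[1],.028),10.0)])
E
```

```text
[[0.3915 0.2627 0.012 ]
 [0.4017 0.2091 0.012 ]
 [0.4716 0.2768 0.012 ]]
10.835710509501968 0.05458576153782645
9.976705772437814 0.08139658255940047
[0.3966 0.2359 0.012 ]
[0.0, -0.002, -0.001] [-5.9, 60.2, 1.1]
```

Call:
{"fn": "step_arm", "kwargs": {
  "rot": [
    [0,0,0],
    [0,0,0],
    [0,0,0],
    [0,0,0],
    [0,0,0],
    [0,0,0],
    [0,0,0],
    [0,0,0]
  ],
  "offset": [
    [18,0,1],
    [35,0,1],
    [35,15,1],
    [35,35,1],
    [35,50,1],
    [35,57,1],
    [35,57,1],
    [45,57,1]
  ],
  "jaw": [1,1,1,1,1,1,1,1]
}}

```text
t: 7.4
tool_pos: [0.4458, 0.2449, 0.0316]
orientation: [-1.567, -0.136, 0.138]
ft_force: [-0.7, 0.6, 0.4]
gripper_width: 0.0002
```

Call:
{"fn": "step_arm", "kwargs": {
  "rot": [
    [0,0,0],
    [0,0,0],
    [0,0,0],
    [0,0,0],
    [0,0,0],
    [0,0,0],
    [0,0,0],
    [0,0,0]
  ],
  "offset": [
    [8,0,0],
    [16,0,0],
    [24,0,0],
    [32,0,0],
    [40,0,0],
    [43,0,0],
    [43,0,0],
    [30,-10,0]
  ],
  "jaw": [1,1,1,1,1,1,1,1]
}}

```text
t: 8.2
tool_pos: [0.4778, 0.2498, 0.0415]
orientation: [-1.566, -0.134, 0.134]
ft_force: [-0.9, -0.5, 0.4]
gripper_width: 0.0005
```

Call:
{"fn": "step_arm", "kwargs": {
  "rot": [
    [0,0,0],
    [0,0,0],
    [0,0,0],
    [0,0,0],
    [0,0,0],
    [0,0,0],
    [0,0,0],
    [0,0,0]
  ],
  "offset": [
    [-5,-30,0],
    [-20,-60,0],
    [-35,-70,0],
    [-45,-70,0],
    [-50,-70,0],
    [-50,-70,0],
    [-50,-70,0],
    [-50,-70,0]
  ],
  "jaw": [0.9,0.7,0.5,0.4,0.4,0.4,0.4,0.4]
}}

```text
t: 9.0
tool_pos: [0.4277, 0.2413, 0.1112]
orientation: [-1.566, -0.134, 0.135]
ft_force: [-0.4, -0.2, -0.2]
gripper_width: 0.0276
```

```bash
python3 - <<'E'
from h import *
np.set_printoptions(precision=4,suppress=True)
im,d=r.camera('wrist'); save('wrist6',im); save('wrist6z',cv2.resize(im[130:310,270:490],None,fx=3.6,fy=3.3))
M=T(); y0=np.degrees(np.arctan2(M[1,0],M[0,0])); print(M[:3,3],y0)
E
```

```text
[0.4277 0.2414 0.1113] 9.83413752618008
```

View pics/wrist6.png

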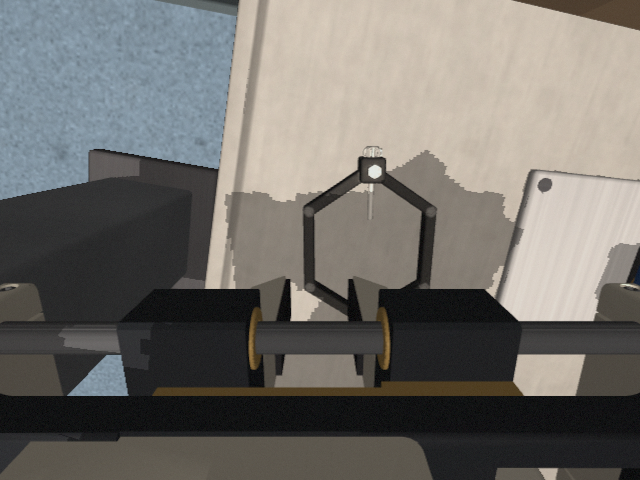

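View pics/wrist6z.png

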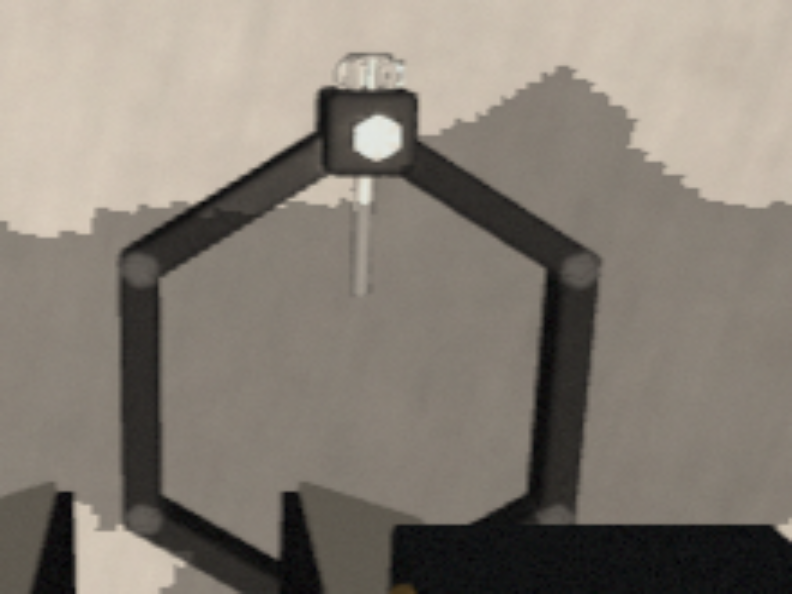

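```bash
python3 - <<'E'
from h import *
np.set_printoptions(precision=4,suppress=True)
s=lambda a:(np.array(a)+.5)/[3.6,3.3]-.5+[270,130]
b=ray('wrist',s([(140,268),(144,518),(580,270),(553,517)]),.012); print(b)
for p,q in ((1,0),(3,2)):
  e=b[q]-b[p]; print(np.degrees(np.arctan2(-e[0],e[1])),np.linalg.norm(e)); e=b[2]-b[0]; print(np.degrees(np.arctan2(e[1],e[0])),np.linalg.norm(e))
m=(b[0]+b[1])/2; print(m,b.mean(0)); c=b.mean(0); print(c-41e-3*np.array([np.cos(.173),np.sin(.173),0]))
rel([((m[0],m[1],.028),10.0)])
print(ray('wrist',[(262,60),(228,200)],.003))
E
```

```text
[[0.4157 0.2676 0.012 ]
 [0.4254 0.2138 0.012 ]
 [0.4959 0.2813 0.012 ]
 [0.5047 0.2279 0.012 ]]
10.292399246753922 0.05471786857674337
9.656459879863583 0.08139937690211164
9.347627640780534 0.05405679469810827
9.656459879863583 0.08139937690211164
[0.4205 0.2407 0.012 ] [0.4604 0.2476 0.012 ]
[0.42   0.2406 0.012 ]
[-0.0, -0.003, -0.001] [-7.1, 83.3, 0.5]
[[0.3718 0.3543 0.003 ]
 [0.3601 0.2636 0.003 ]]
```

Call:
{"fn": "step_arm", "kwargs": {
  "rot": [
    [0,0,0],
    [0,0,0],
    [0,0,0],
    [0,0,0],
    [0,0,0],
    [0,0,0],
    [0,0,0],
    [0,0,0]
  ],
  "offset": [
    [-7,20,0],
    [-7,50,0],
    [-7,70,0],
    [-7,80,0],
    [-7,83,0],
    [-7,83,0],
    [-7,83,0],
    [-7,83,0]
  ],
  "jaw": [0.4,0.4,0.4,0.4,0.5,0.7,1,1]
}}

```text
t: 9.85
tool_pos: [0.4212, 0.2405, 0.0296]
orientation: [-1.566, -0.136, 0.134]
ft_force: [0.6, 0.9, 0.1]
gripper_width: 0.0069
```

Call:
{"fn": "step_arm", "kwargs": {
  "rot": [
    [0,0,0],
    [0,0,0],
    [0,0,0],
    [0,0,0],
    [0,0,0],
    [0,0,0],
    [0,0,0],
    [0,0,0]
  ],
  "offset": [
    [0,0,0],
    [0,0,0],
    [0,-10,0],
    [0,-20,0],
    [0,-35,0],
    [0,-50,0],
    [0,-50,0],
    [0,-50,0]
  ],
  "jaw": [1,1,1,1,1,1,1,1]
}}

```text
t: 10.65
tool_pos: [0.4211, 0.24, 0.0794]
orientation: [-1.567, -0.136, 0.133]
ft_force: [-0.2, -0.1, -1.6]
gripper_width: 0.0074
```

```bash
python3 - <<'E'
from h import *
np.set_printoptions(precision=4,suppress=True)
o=r.get_obs();print(o['joint_positions'],o['gripper_width'],o['ft_force'])
im,d=r.camera('wrist'); save('wrist7',im)
im,d=r.camera('side'); save('side7',cv2.resize(im[170:370,170:350],None,fx=4,fy=3))
M=T(); y0=np.degrees(np.arctan2(M[1,0],M[0,0])); print(M[:3,3],y0)
E
```

```text
[ 0.1053  0.5929 -0.8345  2.0737  0.6509  0.7538 -0.9705] 0.007434858852022668 [-0.2173 -0.1161 -1.6274]
[0.4204 0.2397 0.0785] 9.836174960973931
```

View pics/wrist7.png

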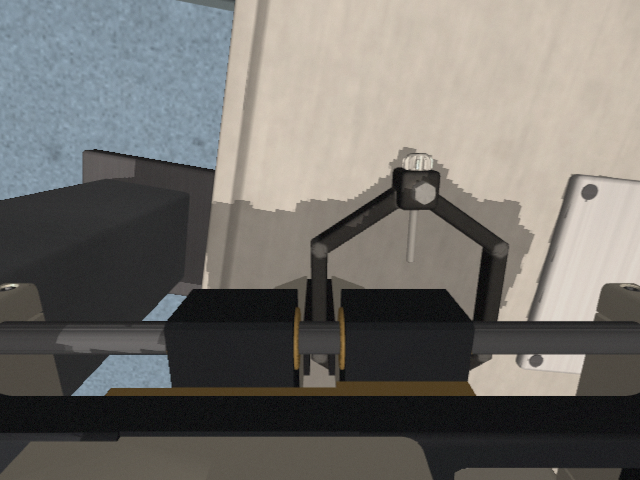

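View pics/side7.png

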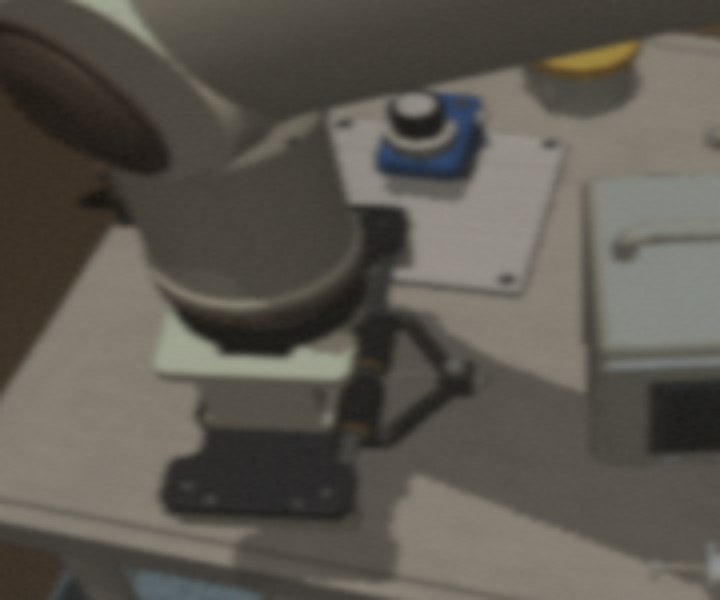

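```bash
python3 - <<'E'
from h import *
rel([((.5255,.2511,.085),3.95)])
E
```

```text
[0.0, 0.103, -0.0] [105.5, -6.5, -6.7]
```

Call:
{"fn": "step_arm", "kwargs": {
  "rot": [
    [0,0.02,0],
    [0,0.04,0],
    [0,0.06,0],
    [0,0.08,0],
    [0,0.1,0],
    [0,0.1,0],
    [0,0.1,0],
    [0,0.1,0]
  ],
  "offset": [
    [15,-7,-1],
    [35,-7,-2],
    [60,-7,-4],
    [85,-7,-5],
    [100,-7,-7],
    [105,-7,-7],
    [105,-7,-7],
    [105,-7,-7]
  ],
  "jaw": [1,1,1,1,1,1,1,1]
}}

```text
t: 11.55
tool_pos: [0.5237, 0.2513, 0.0852]
orientation: [-1.57, -0.056, 0.059]
ft_force: [-0.3, -0.4, -1.0]
gripper_width: 0.0071
```

```bash
python3 - <<'E'
from h import *
np.set_printoptions(precision=4,suppress=True)
o=r.get_obs();print(o['joint_positions'],o['gripper_width'],o['ft_force'])
im,d=r.camera('wrist'); save('wrist8',im)
im,d=r.camera('top'); save('top8',cv2.resize(im[170:350,210:330],None,fx=5,fy=3.3))
M=T(); y0=np.degrees(np.arctan2(M[1,0],M[0,0])); print(M[:3,3],y0)
E
```

```text
[ 0.0891  0.7047 -0.7827  1.8355  0.6372  0.8742 -0.9301] 0.007062908763241422 [-0.3422 -0.3924 -1.0296]
[0.5239 0.2513 0.0855] 4.210801147576617
```

View pics/wrist8.png

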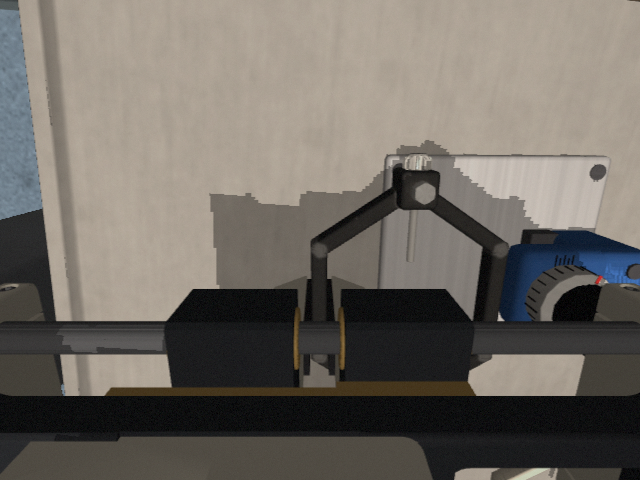

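View pics/top8.png

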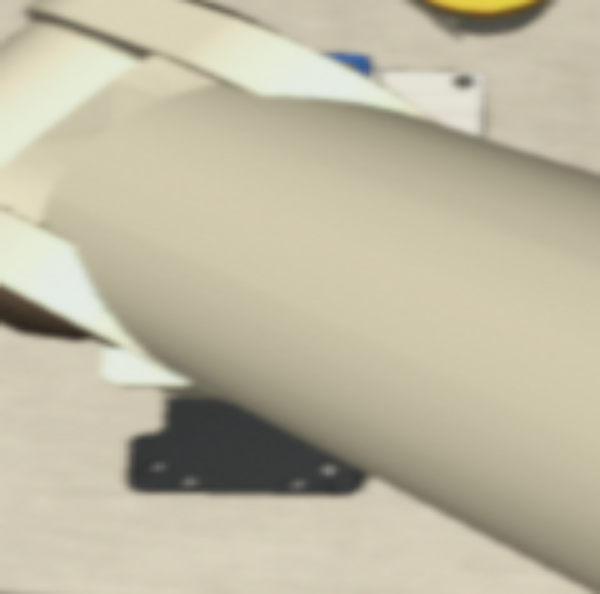

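```bash
python3 - <<'E'
from h import *
np.set_printoptions(precision=4,suppress=True)
q=ray('wrist',[(386.5,154.5),(379,300),(608,156.5),(598,172)],.01); print(q)
o=np.array([.6402,.259,0]);a=np.radians(3.95);Rm=np.array([[np.cos(a),-np.sin(a)],[np.sin(a),np.cos(a)]])
print((q[:,:2]-o[:2])@Rm*1000)
e=q[2]-q[0];print(np.degrees(np.arctan2(e[1],e[0])));e=q[0]-q[1];print(np.degrees(np.arctan2(-e[0],e[1])))
M=T(); print((M[:2,3]-o[:2])@Rm*1000)
# frame in grip
f=ray('wrist',[(318,249),(500,250)],M[2,3]-.028+.012); print((f[:,:2]-o[:2])@Rm*1000)
E
```

```text
[[0.5569 0.3196 0.01  ]
 [0.5638 0.2285 0.01  ]
 [0.6834 0.328  0.01  ]
 [0.6803 0.319  0.01  ]]
[[-78.8953  66.1628]
 [-78.2751 -25.1364]
 [ 47.8555  65.8546]
 [ 44.1242  57.0691]]
3.8106757827378104
4.339212200346987
[-116.5553    0.3164]
[[-117.6238   28.4751]
 [ -37.3524   28.5534]]
```

Call:
{"fn": "step_arm", "kwargs": {
  "rot": [
    [0,0,0],
    [0,0,0],
    [0,0,0],
    [0,0,0],
    [0,0,0],
    [0,0,0],
    [0,0,0],
    [0,0,0]
  ],
  "offset": [
    [3,0,0],
    [3,10,0],
    [3,25,0],
    [3,35,0],
    [3,40,0],
    [3,43,0],
    [3,45,0],
    [3,45,0]
  ],
  "jaw": [1,1,1,1,1,1,1,1]
}}

```text
t: 12.45
tool_pos: [0.5282, 0.2516, 0.0407]
orientation: [-1.57, -0.057, 0.057]
ft_force: [0.4, 0.3, -1.6]
gripper_width: 0.0073
```

```bash
python3 - <<'E'
from h import *
np.set_printoptions(precision=4,suppress=True)
o=r.get_obs();print(o['gripper_width'],o['ft_force'])
im,d=r.camera('wrist'); save('wrist9',im)
im,d=r.camera('side'); save('side9',cv2.resize(im[170:370,170:350],None,fx=4,fy=3))
M=T(); y0=np.degrees(np.arctan2(M[1,0],M[0,0])); print(M[:3,3],y0)
E
```

```text
0.007316163041586667 [ 0.3674  0.2942 -1.5659]
[0.5284 0.2516 0.0411] 4.129748784913439
```

View pics/wrist9.png

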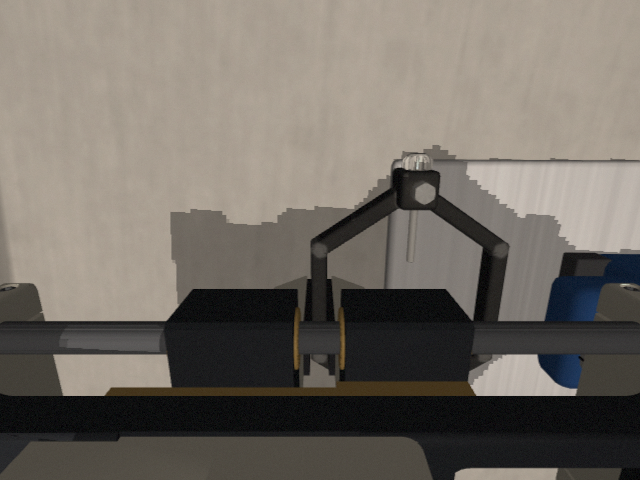

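View pics/side9.png

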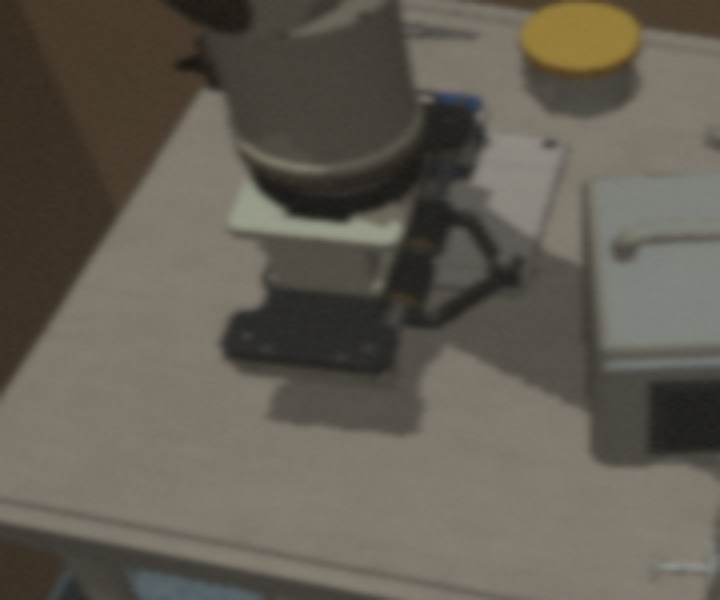

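Call:
{"fn": "step_arm", "kwargs": {
  "rot": [
    [0,0,0],
    [0,0,0],
    [0,0,0],
    [0,0,0],
    [0,0,0],
    [0,0,0],
    [0,0,0],
    [0,0,0]
  ],
  "offset": [
    [0,1,0],
    [0,2,0],
    [0,2,0],
    [0,2,0],
    [0,2,0],
    [0,1,0],
    [0,1,0],
    [0,-2,0]
  ],
  "jaw": [1,1,1,0.9,0.8,0.7,0.6,0.6]
}}

```text
t: 13.35
tool_pos: [0.528, 0.2512, 0.0425]
orientation: [-1.57, -0.056, 0.057]
ft_force: [0.7, 0.0, 0.4]
gripper_width: 0.0178
```

```bash
python3 - <<'E'
from h import *
np.set_printoptions(precision=4,suppress=True)
o=r.get_obs();print(o['gripper_width'],o['ft_force'])
im,d=r.camera('wrist'); save('wrist10',im)
M=T(); y0=np.degrees(np.arctan2(M[1,0],M[0,0])); print(M[:3,3],y0)
E
```

```text
0.017797391484732358 [0.7268 0.0479 0.3927]
[0.5283 0.2515 0.0432] 4.127951589119554
```

View pics/wrist10.png

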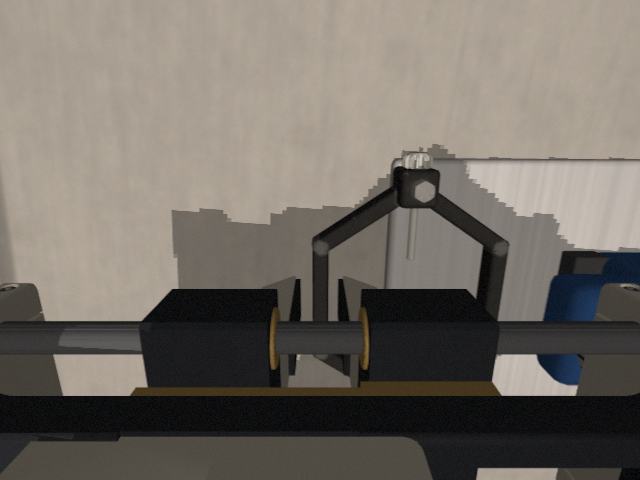

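```bash
cat >> h.py <<'E'
O=np.array([.6407,.2595]);YA=3.95;_a=np.radians(YA);Rm=np.array([[np.cos(_a),-np.sin(_a)],[np.sin(_a),np.cos(_a)]])
def st(p): return (np.atleast_2d(p)[:,:2]-O)@Rm*1000
def wo(x,y,z): return np.r_[O+Rm@np.array([x,y])/1000,z]
E
python3 - <<'E'
from h import *
M=T(); print(st(M[:3,3]))
rel([(wo(-113,0,.085),YA),(wo(-145,0,.085),80),(wo(-145,0,.039),YA+90)])
f=ray('wrist',[(320.5,247),(501,248)],.022); print(st(f))
E
```

```text
[[-112.64854416   -0.23717219]]
[-0.0, 0.003, 0.0] [-0.3, -41.8, 0.2]
[0.0, -1.324, 0.0] [-32.3, -41.8, 0.3]
[0.0, -1.568, 0.0] [-32.4, 4.2, 0.3]
[[-112.52667569   27.21140002]
 [ -30.2347237    27.13383139]]
```

Call:
{"fn": "step_arm", "kwargs": {
  "rot": [
    [0,0,0],
    [0,-0.1,0],
    [0,-0.24,0],
    [0,-0.38,0],
    [0,-0.52,0],
    [0,-0.66,0],
    [0,-0.8,0],
    [0,-0.94,0]
  ],
  "offset": [
    [0,-25,0],
    [0,-50,0],
    [-10,-50,0],
    [-20,-50,0],
    [-32,-50,0],
    [-32,-50,0],
    [-32,-50,0],
    [-32,-50,0]
  ],
  "jaw": [0.6,0.6,0.5,0.45,0.45,0.45,0.45,0.45]
}}

```text
t: 14.2
tool_pos: [0.4964, 0.249, 0.093]
orientation: [-1.422, -0.793, 0.793]
ft_force: [0.5, 0.8, -0.3]
gripper_width: 0.0249
```

```bash
python3 - <<'E'
from h import *
M=T(); print(st(M[:3,3]),r.get_obs()['joint_positions'],r.get_obs()['gripper_width'])
rel([(wo(-145,0,.092),YA+90),(wo(-145,0,.039),YA+90)])
E
```

```text
[[-144.69913233   -0.49855794]] [ 0.22728785  0.76017366 -1.00067376  1.89458783  0.79591288  0.94807609
 -0.13838273] 0.024862214552752577
[0.001, -0.622, 0.0] [0.2, 1.0, 0.5]
[0.001, -0.622, 0.0] [0.2, 54.0, 0.6]
```

Call:
{"fn": "step_arm", "kwargs": {
  "rot": [
    [0,-0.14,0],
    [0,-0.28,0],
    [0,-0.42,0],
    [0,-0.56,0],
    [0,-0.62,0],
    [0,-0.62,0],
    [0,-0.62,0],
    [0,-0.62,0]
  ],
  "offset": [
    [0,0,0],
    [0,5,0],
    [0,15,0],
    [0,30,0],
    [0,45,0],
    [0,53,0],
    [0,54,0],
    [0,54,0]
  ],
  "jaw": [0.45,0.45,0.45,0.45,0.45,0.45,0.45,0.45]
}}

```text
t: 15.0
tool_pos: [0.4964, 0.2493, 0.039]
orientation: [-1.18, -1.253, 1.253]
ft_force: [-0.8, 0.2, -0.7]
gripper_width: 0.0251
```

```bash
python3 - <<'E'
from h import *
M=T(); print(M[:3,3],st(M[:3,3]),r.get_obs()['joint_positions'],r.get_obs()['ft_force'],np.degrees(np.arctan2(M[1,0],M[0,0])))
im,d=r.camera('wrist'); save('wrist11',im)
E
```

```text
[0.49637172 0.24931009 0.03900369] [[-144.68737997   -0.22352021]] [ 0.24367701  0.9033556  -1.0369404   1.90769055  0.98159826  0.94968985
  0.34985531] [-0.81772951  0.2336298  -0.72956692] 93.43621246450623
```

View pics/wrist11.png

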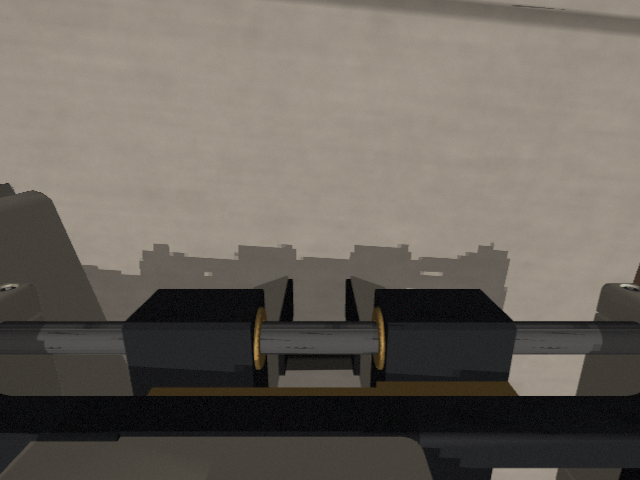

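Call:
{"fn": "step_arm", "kwargs": {
  "rot": [
    [0,-0.01,0],
    [0,-0.01,0],
    [0,-0.01,0],
    [0,-0.01,0],
    [0,-0.01,0],
    [0,-0.01,0],
    [0,-0.01,0],
    [0,-0.01,0]
  ],
  "offset": [
    [0,0,-6],
    [0,0,-12],
    [0,0,-17],
    [0,0,-22],
    [0,0,-27],
    [0,0,-32],
    [0,0,-36],
    [0,0,-40]
  ],
  "jaw": [0.45,0.45,0.45,0.45,0.45,0.45,0.45,0.45]
}}

```text
t: 15.85
tool_pos: [0.5341, 0.2544, 0.0389]
orientation: [-1.169, -1.263, 1.262]
ft_force: [-4.4, 5.9, -0.5]
gripper_width: 0.0253
```

```bash
python3 - <<'E'
from h import *
M=T(); print(M[:3,3],st(M[:3,3]),r.get_obs()['ft_force'],np.degrees(np.arctan2(M[1,0],M[0,0])))
im,d=r.camera('side'); save('side12',cv2.resize(im[170:370,170:350],None,fx=4,fy=3))
E
```

```text
[0.53405455 0.25441196 0.0388673 ] [[-106.74261535    2.27041304]] [-4.38124284  5.9037449  -0.515786  ] 94.22473483606436
```

View pics/side12.png

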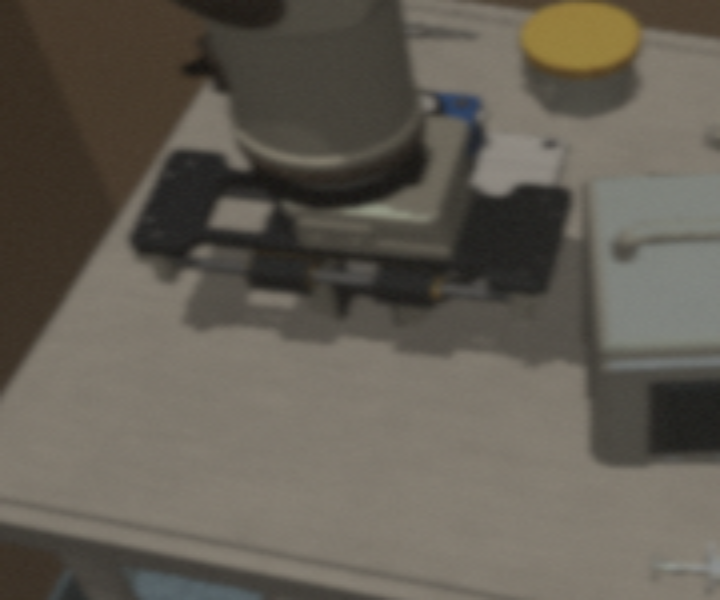

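```bash
python3 - <<'E'
from h import *
p=ray('top',[(323,240),(335,315)],.15); print(p,st(p))
d=np.load('top0d.npy'); P=cloud('top',d)
m=(P[...,2]>.1)&(P[...,2]<.17)&(P[...,1]<.25)&(P[...,0]<.62)&(P[...,0]>.38)
for x in np.arange(.4,.6,.02):
    k=m&(abs(P[...,0]-x)<.01); print(round(x,2), P[k][:,1].max() if k.any() else None)
m=(P[...,2]>.02)&(P[...,2]<.17)&(P[...,1]<.25)&(P[...,0]<.65)&(P[...,0]>.38)
for x in np.arange(.4,.66,.02):
    k=m&(abs(P[...,0]-x)<.01)&(P[...,1]<.185); print(round(x,2), P[k][:,1].max() if k.any() else None)
E
```

```text
[[0.56742588 0.15485327 0.15      ]
 [0.44679897 0.12428156 0.15      ]] [[ -80.30875003  -99.3505868 ]
 [-202.75507116 -121.54018683]]
0.4 None
0.42 None
0.44 0.11813211192783656
0.46 0.12814245634912844
0.48 0.13376589473074466
0.5 0.14036198612699882
0.52 0.14605369249290262
0.54 0.15270719839449262
0.56 0.1561164418647499
0.58 0.14675339301871662
0.4 -0.000646312105369834
0.42 -0.09829064337452756
0.44 0.18394997513720374
0.46 0.18308364619801698
0.48 0.13695454980867003
0.5 0.1426636576154072
0.52 0.14850664062474064
0.54 0.1542177039913331
0.56 0.15922897139415795
0.58 0.14675339301871662
0.6 0.08077636778586522
0.62 0.01487265030189408
0.64 -0.044055584655708635
```

Call:
{"fn": "step_arm", "kwargs": {
  "rot": [
    [0,0,0],
    [0,0,0],
    [0,0,0],
    [0,0,0],
    [0,0,0],
    [0,0,0],
    [0,0,0],
    [0,0,0]
  ],
  "offset": [
    [0,0,8],
    [6,0,8],
    [13,0,8],
    [13,0,4],
    [13,0,1],
    [13,0,-1],
    [13,0,-3],
    [13,0,-5]
  ],
  "jaw": [0.45,0.45,0.45,0.45,0.45,0.45,0.45,0.45]
}}

```text
t: 16.7
tool_pos: [0.5402, 0.2647, 0.0386]
orientation: [-1.175, -1.261, 1.262]
ft_force: [-1.5, 0.9, 0.8]
gripper_width: 0.0252
```

Call:
{"fn": "step_arm", "kwargs": {
  "rot": [
    [0,0,0],
    [0,0,0],
    [0,0,0],
    [0,0,0],
    [0,0,0],
    [0,0,0],
    [0,0,0],
    [0,0,0]
  ],
  "offset": [
    [0,0,0],
    [0,0,-1],
    [0,0,-1],
    [0,0,-2],
    [0,0,-2],
    [0,0,-3],
    [0,0,-3],
    [0,0,-3]
  ],
  "jaw": [0.45,0.45,0.45,0.45,0.45,0.45,0.45,0.45]
}}

```text
t: 17.5
tool_pos: [0.5434, 0.2651, 0.0387]
orientation: [-1.175, -1.262, 1.261]
ft_force: [-0.1, 0.6, -0.2]
gripper_width: 0.0256
```

```bash
python3 - <<'E'
from h import *
M=T(); print(M[:3,3],st(M[:3,3]),r.get_obs()['ft_force'],r.get_obs()['torque'],np.degrees(np.arctan2(M[1,0],M[0,0])))
E
```

```text
[0.54344859 0.26506007 0.03874299] [[-96.63738489  12.24611829]] [-0.05884544  0.63546853 -0.15432034] [ 0.08316049 -0.02805491  0.05723052] 94.07459111705614
```

Call:
{"fn": "step_arm", "kwargs": {
  "rot": [
    [0,0,0],
    [0,0,0],
    [0,0,0],
    [0,0,0],
    [0,0,0],
    [0,0,0],
    [0,0,0],
    [0,0,0]
  ],
  "offset": [
    [0,0,-0.5],
    [0,0,-1],
    [0,0,-1.5],
    [0,0,-2],
    [0,0,-2.5],
    [0,0,-3],
    [0,0,-3],
    [0,0,-3]
  ],
  "jaw": [0.45,0.45,0.45,0.45,0.45,0.45,0.45,0.45]
}}

```text
t: 18.3
tool_pos: [0.5443, 0.2652, 0.0386]
orientation: [-1.173, -1.259, 1.264]
ft_force: [-7.5, -1.8, 5.2]
gripper_width: 0.0256
```

```bash
python3 - <<'E'
from h import *
M=T(); print(M[:3,3],st(M[:3,3]),r.get_obs()['ft_force'],r.get_obs()['torque'],np.degrees(np.arctan2(M[1,0],M[0,0])))
im,d=r.camera('side'); save('side13',cv2.resize(im[170:370,170:350],None,fx=4,fy=3))
im,d=r.camera('top'); save('top13',cv2.resize(im[170:350,210:330],None,fx=5,fy=3.3))
E
```

```text
[0.54431911 0.26523127 0.0386332 ] [[-95.75713958  12.35693914]] [-7.53554048 -1.84875895  5.18287664] [-0.41635518  1.34547251 -0.14418848] 94.12209847626313
```

View pics/side13.png

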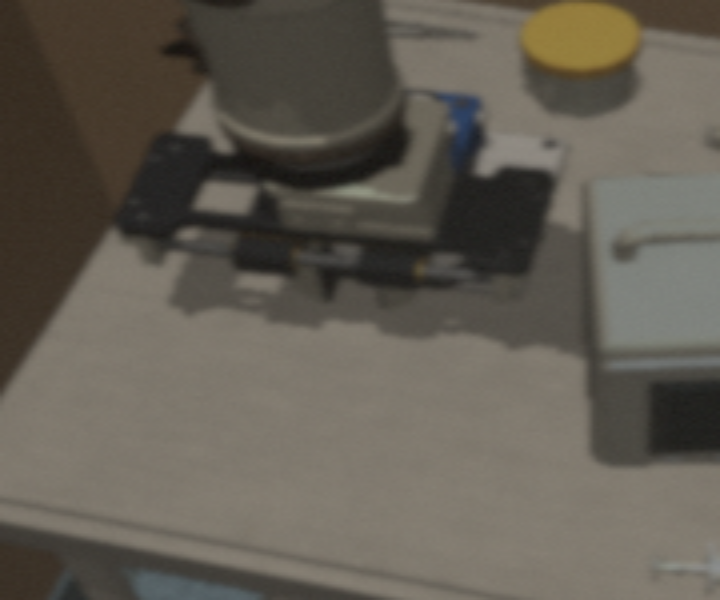

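View pics/top13.png

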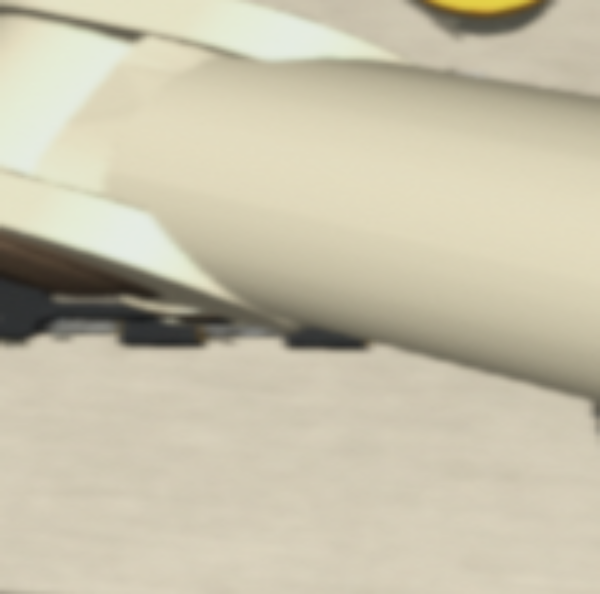

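```bash
python3 - <<'E'
from h import *
rel([(wo(-105,12,.04),YA+90),(wo(-105,12,.2),YA+90),(wo(0,0,.2),YA+90)])
E
```

```text
[-0.003, 0.003, -0.001] [-0.3, -1.3, 9.2]
[-0.003, 0.003, -0.001] [-0.5, -161.3, 9.7]
[-0.003, 0.003, -0.001] [-12.8, -161.7, -95.2]
```

Call:
{"fn": "step_arm", "kwargs": {
  "rot": [
    [0,0,0],
    [0,0,0],
    [0,0,0],
    [0,0,0],
    [0,0,0],
    [0,0,0],
    [0,0,0],
    [0,0,0]
  ],
  "offset": [
    [0,0,6],
    [0,-10,12],
    [0,-50,12],
    [0,-95,12],
    [0,-140,12],
    [0,-164,12],
    [-3,-164,-15],
    [-6,-164,-40]
  ],
  "jaw": [0.45,0.45,0.45,0.4,0.3,0.2,0.1,0]
}}

```text
t: 19.2
tool_pos: [0.5881, 0.2625, 0.2055]
orientation: [-1.177, -1.266, 1.259]
ft_force: [0.2, -1.1, 0.2]
gripper_width: 0.0443
```

```bash
python3 - <<'E'
from h import *
M=T(); print(M[:3,3],st(M[:3,3]),r.get_obs()['joint_positions'],np.degrees(np.arctan2(M[1,0],M[0,0])))
rel([(wo(0,0,.2),YA+90)])
E
```

```text
[0.58805369 0.26253136 0.20548691] [[-52.31242998   6.6507436 ]] [ 0.2833142   0.81898997 -1.18056977  1.59879536  0.78975543  1.266446
  0.60736306] 94.12367152597479
[0.005, 0.003, 0.0] [-6.8, 5.7, -52.3]
```

Call:
{"fn": "step_arm", "kwargs": {
  "rot": [
    [0,0,0],
    [0,0,0],
    [0,0,0],
    [0,0,0],
    [0,0,0],
    [0,0,0],
    [0,0,0],
    [0,0,0]
  ],
  "offset": [
    [-3,2,-30],
    [-7,5,-52],
    [-7,5,-52],
    [-7,5,-52],
    [-7,5,-52],
    [-7,5,-52],
    [-7,5,-52],
    [-7,5,-52]
  ],
  "jaw": [0,0,0,0,0,0,0,0]
}}

```text
t: 20.0
tool_pos: [0.6387, 0.259, 0.198]
orientation: [-1.175, -1.262, 1.262]
ft_force: [0.2, 0.3, -0.7]
gripper_width: 0.0458
```

```bash
python3 - <<'E'
from h import *
M=T(); print(M[:3,3],st(M[:3,3]),r.get_obs()['joint_positions'],np.degrees(np.arctan2(M[1,0],M[0,0])))
im,d=r.camera('wrist'); save('wrist14',im);save('wrist14z',cv2.resize(im[100:300,200:440],None,fx=3.3,fy=3))
x=r.tip_of('frame_centre','wrist'); print([(st(a['point']),a['p']) for a in x])
x=r.tip_of('cap_grip','wrist'); print([(st(a['point']),a['point'],a['p']) for a in x])
E
```

```text
[0.63866313 0.25896445 0.19800282] [[-2.06892548 -0.39397105]] [ 0.24504944  0.88380995 -1.14141199  1.47495039  0.81576173  1.30805197
  0.6729617 ] 94.11157541837552
[]
[(array([[-2.44227482,  2.37387736]]), [0.6381, 0.2617, 0.0812], 0.78)]
```

View pics/wrist14.png

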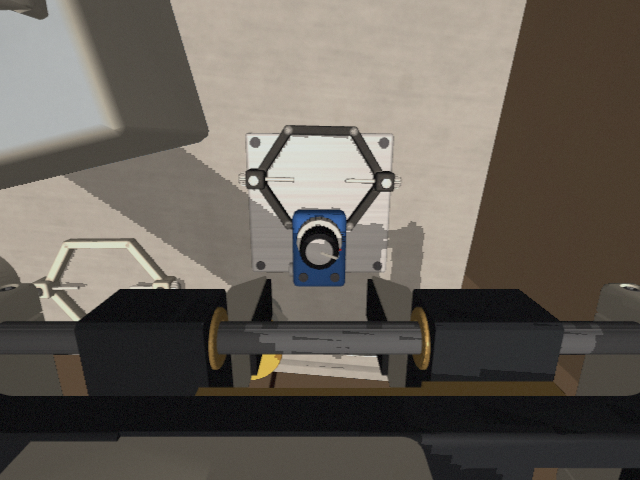

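View pics/wrist14z.png

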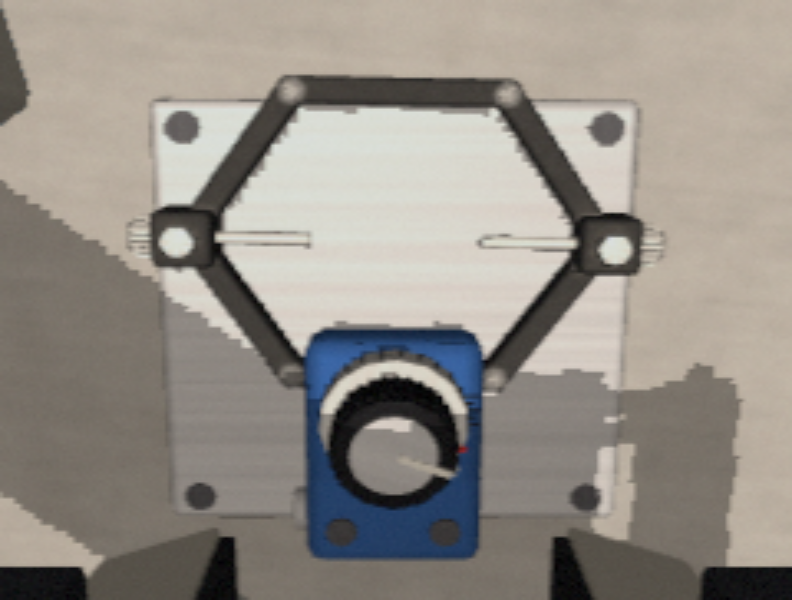

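```bash
python3 - <<'E'
from h import *
np.set_printoptions(precision=1,suppress=True)
s=lambda a:(np.array(a)+.5)/[3.3,3]-.5+[200,100]
h=st(ray('wrist',s([(182,127),(607,129),(586,497),(200,497)]),.01)); print(h,h.mean(0)); print('stand yaw', [np.degrees(np.arctan2(*(h[j]-h[i])[::-1])) for i,j in ((0,3),(1,2))],[np.degrees(np.arctan2(-(h[j]-h[i])[0],(h[j]-h[i])[1])) for i,j in ((0,1),(3,2))])
c=st(ray('wrist',s([(178,242),(615,250)]),.034)); b=st(ray('wrist',s([(291,90),(509,93),(291,373),(495,379)]),.022))
print(c,b,b.mean(0))
for p in (c[1]-c[0],b[1]-b[0],b[3]-b[2]): print(np.degrees(np.arctan2(-p[0],p[1])))
print('cap',st(ray('wrist',s([(395,455)]),.095)),'line tip',st(ray('wrist',s([(455,475)]),.095)),'mark',st(ray('wrist',s([(463,450)]),.072)))
E
```

```text
[[-71.7 -55.6]
 [-71.6  56.6]
 [ 42.2  56.8]
 [ 42.7 -55.6]] [-14.6   0.6]
stand yaw [np.float64(-0.018106124251328817), np.float64(0.07757809371908211)] [np.float64(-0.04422810634132363), np.float64(0.26005574277746313)]
[[-41.4 -53.8]
 [-39.7  56.2]] [[-81.9 -25.6]
 [-81.4  29.3]
 [ -1.3 -27.2]
 [  0.3  28.1]] [-41.1   1.2]
-0.9007457839633369
-0.589216271640978
-1.655320687125947
cap [[0.2 1. ]] line tip [[ 5.  13.8]] mark [[ 6.4 16.8]]
```

```bash
python3 - <<'E'
from h import *
np.set_printoptions(precision=2,suppress=True)
im=cv2.imread('pics/wrist14.png'); g=cv2.GaussianBlur(cv2.cvtColor(im,cv2.COLOR_BGR2GRAY).astype(float),(0,0),.8)
def edge(cols,r0,r1,sgn,z):
    pts=[]
    for u in cols:
        gr=sgn*np.diff(g[r0:r1,u]); k=gr.argmax()
        if 0<k<len(gr)-1:
            a,b,c=gr[k-1:k+2]; k=k+.5*(a-c)/(a-2*b+c)
        pts.append((u,r0+k+.5))
    pts=np.array(pts); w=st(ray('wrist',pts,z))
    p=np.polyfit(w[:,1],w[:,0],1); res=w[:,0]-np.polyval(p,w[:,1]); ok=abs(res)<1; p=np.polyfit(w[ok,1],w[ok,0],1)
    print('slope deg',-np.degrees(np.arctan(p[0])),'x at 0',p[1],'std',np.std(w[ok,0]-np.polyval(p,w[ok,1])),ok.sum())
edge(range(294,350),118,130,-1,.022)   # bar outer edge
edge(range(294,350),127,137,1,.022)   # inner
edge(list(range(250,282))+list(range(360,392)),128,140,1,.01) # base front
edge(list(range(253,288))+list(range(352,385)),265,280,-1,.01) # base back
E
```

```text
slope deg -0.8448564420301624 x at 0 -85.60836558290163 std 0.09401052347363108 56
slope deg -0.47999438523378335 x at 0 -77.5710167282012 std 0.14971159481729945 56
slope deg 0.00045605101244925437 x at 0 -78.37387887310561 std 0.14597009596057267 59Traceback (most recent call last):
  File "<stdin>", line 17, in <module>
  File "<stdin>", line 12, in edge
    raise TypeError("expected non-empty vector for x")
TypeError: expected non-empty vector for x
```

Call:
{"fn": "step_arm", "kwargs": {
  "rot": [
    [0,0,0],
    [0,0,0],
    [0,0,0],
    [0,0,0],
    [0,0,0],
    [0,0,0],
    [0,0,0],
    [0,0,0]
  ],
  "offset": [
    [5,0,45],
    [10,0,90],
    [15,20,113],
    [15,60,113],
    [15,105,113],
    [15,140,113],
    [15,156,113],
    [15,159,110]
  ],
  "jaw": [-0.3,-0.3,-0.3,-0.3,-0.3,-0.3,-0.3,-0.3]
}}

```text
t: 20.95
tool_pos: [0.5268, 0.2656, 0.0371]
orientation: [-1.173, -1.259, 1.264]
ft_force: [0.9, -0.5, -0.0]
gripper_width: 0.0599
```

```bash
python3 - <<'E'
from h import *
M=T(); print(M[:3,3],st(M[:3,3]),r.get_obs()['ft_force'],r.get_obs()['gripper_width'],np.degrees(np.arctan2(M[1,0],M[0,0])))
E
```

```text
[0.52684181 0.26562345 0.03707014] [[-113.16591018   13.95212941]] [ 0.88250042 -0.45868207 -0.00373499] 0.05985761723523359 94.12135188560478
```

Call:
{"fn": "step_arm", "kwargs": {
  "rot": [
    [0,0,0],
    [0,0,0],
    [0,0,0],
    [0,0,0],
    [0,0,0],
    [0,0,0],
    [0,0,0],
    [0,0,0]
  ],
  "offset": [
    [0,0,-6],
    [0,0,-12],
    [0,0,-15],
    [0,0,-16],
    [0,0,-17],
    [0,0,-18],
    [0,0,-19],
    [0,0,-19]
  ],
  "jaw": [-0.3,-0.3,-0.3,-0.3,-0.3,-0.3,-0.3,-0.3]
}}

```text
t: 21.75
tool_pos: [0.5442, 0.2678, 0.0394]
orientation: [-1.172, -1.259, 1.265]
ft_force: [-10.4, -1.9, 7.9]
gripper_width: 0.0595
```

```bash
python3 - <<'E'
from h import *
M=T(); print(M[:3,3],st(M[:3,3]),r.get_obs()['ft_force'],r.get_obs()['torque'],np.degrees(np.arctan2(M[1,0],M[0,0])))
E
```

```text
[0.54417544 0.2677598  0.03940248] [[-95.7262824   14.88935802]] [-10.3852503   -1.88874192   7.85211949] [-0.54739069  1.97421679 -0.39765555] 94.14084107792654
```

Call:
{"fn": "step_arm", "kwargs": {
  "rot": [
    [0,0,0],
    [0,0,0],
    [0,0,0],
    [0,0,0],
    [0,0,0],
    [0,0,0],
    [0,0,0],
    [0,0,0]
  ],
  "offset": [
    [0,0,8],
    [0,-20,14],
    [0,-65,14],
    [0,-110,14],
    [0,-155,10],
    [-4,-163,-30],
    [-9,-163,-70],
    [-13,-163,-95]
  ],
  "jaw": [-0.3,-0.3,-0.3,-0.3,-0.2,-0.1,0,0]
}}

```text
t: 22.55
tool_pos: [0.6468, 0.2597, 0.203]
orientation: [-1.18, -1.263, 1.257]
ft_force: [-0.3, -0.3, 0.1]
gripper_width: 0.0463
```

Call:
{"fn": "step_arm", "kwargs": {
  "rot": [
    [0,0,0],
    [0,0,0],
    [0,0,0],
    [0,0,0],
    [0,0,0],
    [0,0,0],
    [0,0,0],
    [0,0,0]
  ],
  "offset": [
    [0,0,0],
    [0,0,0],
    [0,0,0],
    [0,0,0],
    [0,0,0],
    [0,0,0],
    [0,0,0],
    [0,0,0]
  ],
  "jaw": [0,0,0,0,0,0,0,0]
}}

```text
t: 23.35
tool_pos: [0.6427, 0.2612, 0.2018]
orientation: [-1.175, -1.262, 1.262]
ft_force: [-1.0, 0.3, 0.2]
gripper_width: 0.046
```

```bash
python3 - <<'E'
from h import *
M=T(); print(M[:3,3],st(M[:3,3]),r.get_obs()['joint_positions'],np.degrees(np.arctan2(M[1,0],M[0,0])))
im,d=r.camera('wrist'); save('wrist15',im);save('wrist15z',cv2.resize(im[100:300,200:440],None,fx=3.3,fy=3))
E
```

```text
[0.64273987 0.26116083 0.20178797] [[2.14943363 1.51637114]] [ 0.23655387  0.88369381 -1.13689272  1.45835944  0.81089047  1.31626275
  0.67974746] 94.08386863474979
```

View pics/wrist15z.png

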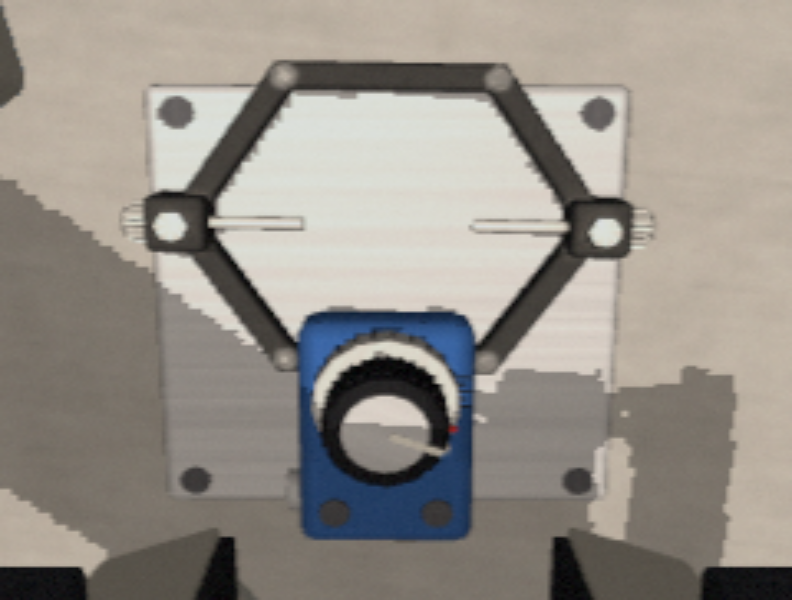

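```bash
cat > ed.py <<'E'
from h import *
s=lambda a:(np.array(a)+.5)/[3.3,3]-.5+[200,100]
def edge(g,cols,r0,r1,sgn,z):
    pts=[]
    for u in cols:
        gr=sgn*np.diff(g[r0:r1,u]); k=gr.argmax()
        if 0<k<len(gr)-1:
            a,b,c=gr[k-1:k+2]; k=k+.5*(a-c)/(a-2*b+c)
        pts.append((u,r0+k+.5))
    w=st(ray('wrist',np.array(pts),z))
    p=np.polyfit(w[:,1],w[:,0],1); ok=abs(w[:,0]-np.polyval(p,w[:,1]))<.5
    if ok.sum()>5: p=np.polyfit(w[ok,1],w[ok,0],1)
    print('slope deg',-np.degrees(np.arctan(p[0])),'x at 0',p[1],ok.sum())
E
python3 - <<'E'
from ed import *
np.set_printoptions(precision=1,suppress=True)
im=cv2.imread('pics/wrist15.png'); g=cv2.GaussianBlur(cv2.cvtColor(im,cv2.COLOR_BGR2GRAY).astype(float),(0,0),.8)
edge(g,range(293,346),114,125,-1,.022);edge(g,range(293,346),122,133,1,.022);edge(g,list(range(249,280))+list(range(358,388)),123,135,1,.01)
h=st(ray('wrist',s([(176,112),(598,113),(577,481),(196,480)]),.01)); print(h.mean(0))
c=st(ray('wrist',s([(171,225),(606,232)]),.034)); b=st(ray('wrist',s([(285,75),(500,77),(287,358),(485,361)]),.022))
print(c,b,b.mean(0))
for p in (c[1]-c[0],b[1]-b[0],b[3]-b[2]): print(np.degrees(np.arctan2(-p[0],p[1])))
print('cap',st(ray('wrist',s([(386,435)]),.095)))
M0=T(); M0=pose(M0[:3,3],np.degrees(np.arctan2(M0[1,0],M0[0,0])))
rel([(wo(.4,.8,.15),94),(wo(.4,.8,.1015),94)],M0)
E
```

```text
slope deg -0.681591168902112 x at 0 -85.66039538391611 53
slope deg -1.0044324078088527 x at 0 -77.5176839894916 53
slope deg -0.02168649616399638 x at 0 -78.53788021945287 56
[-14.8   0.6]
[[-41.7 -54.1]
 [-40.2  56.4]] [[-82.  -25.3]
 [-81.7  29.3]
 [ -0.9 -26.5]
 [ -0.2  27.6]] [-41.2   1.3]
-0.7671029318920327
-0.3271302220498791
-0.7360734182306367
cap [[0.5 1. ]]
[0.0, 0.001, 0.0] [-0.7, 51.7, 1.7]
[0.0, 0.001, 0.0] [-0.7, 100.2, 1.7]
```

Call:
{"fn": "step_arm", "kwargs": {
  "rot": [
    [0,0,0],
    [0,0,0],
    [0,0,0],
    [0,0,0],
    [0,0,0],
    [0,0,0],
    [0,0,0],
    [0,0,0]
  ],
  "offset": [
    [-1,30,2],
    [-1,65,2],
    [-1,90,2],
    [-1,97,2],
    [-1,100,2],
    [-1,100,2],
    [-1,100,2],
    [-1,100,2]
  ],
  "jaw": [0,0,0,0,0,0.2,0.5,1]
}}

```text
t: 24.2
tool_pos: [0.6418, 0.2593, 0.1033]
orientation: [-1.178, -1.262, 1.261]
ft_force: [-1.7, -1.1, 6.1]
gripper_width: 0.0267
```

```bash
python3 - <<'E'
from h import *
o=r.get_obs();M=T(); print(M[:3,3],st(M[:3,3]),o['gripper_width'],o['ft_force'],o['torque'])
im,d=r.camera('wrist'); save('wrist16',im)
E
```

```text
[0.64183225 0.25929225 0.10333194] [[ 1.11525384 -0.28524818]] 0.026673340950430377 [-1.74934349 -1.12212544  6.12533893] [0.40431085 0.35169698 0.03193139]
```

View pics/wrist16.png

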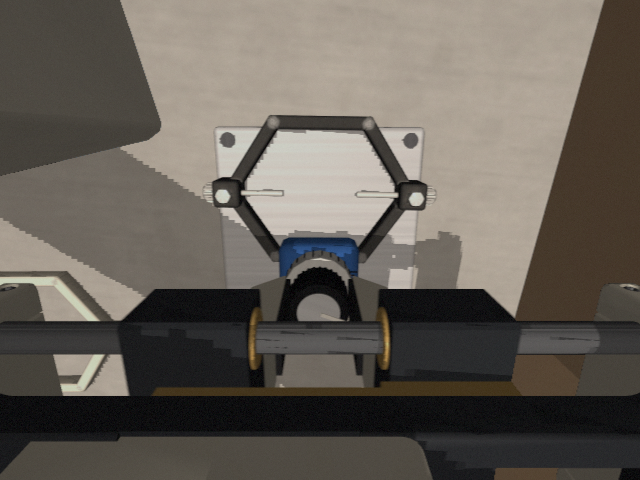

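Call:
{"fn": "step_arm", "kwargs": {
  "rot": [
    [0,0.05,0],
    [0,0.18,0],
    [0,0.32,0],
    [0,0.46,0],
    [0,0.6,0],
    [0,0.74,0],
    [0,0.88,0],
    [0,1.0,0]
  ],
  "offset": [
    [0,-2,0],
    [0,-2,0],
    [0,-2,0],
    [0,-2,0],
    [0,-2,0],
    [0,-2,0],
    [0,-2,0],
    [0,-2,0]
  ],
  "jaw": [1,1,1,1,1,1,1,1]
}}

```text
t: 25.05
tool_pos: [0.6416, 0.2592, 0.1036]
orientation: [-1.514, -0.499, 0.497]
ft_force: [2.5, -0.4, -4.8]
gripper_width: 0.0268
```

```bash
python3 - <<'E'
from h import *
o=r.get_obs();M=T(); print(M[:3,3],st(M[:3,3]),o['gripper_width'],o['ft_force'],o['torque'],o['joint_positions'],np.degrees(np.arctan2(M[1,0],M[0,0])))
im,d=r.camera('wrist'); save('wrist17',im)
E
```

```text
[0.64161637 0.25915164 0.10356179] [[ 0.89019402 -0.41065759]] 0.026753313639592994 [ 2.4715425  -0.40069747 -4.81117135] [-0.16268682 -0.70668737  0.0818813 ] [ 0.13239329  0.88467601 -0.88568085  1.52828706  0.74345096  1.0901608
 -0.29247791] 36.442697274725596
```

View pics/wrist17.png

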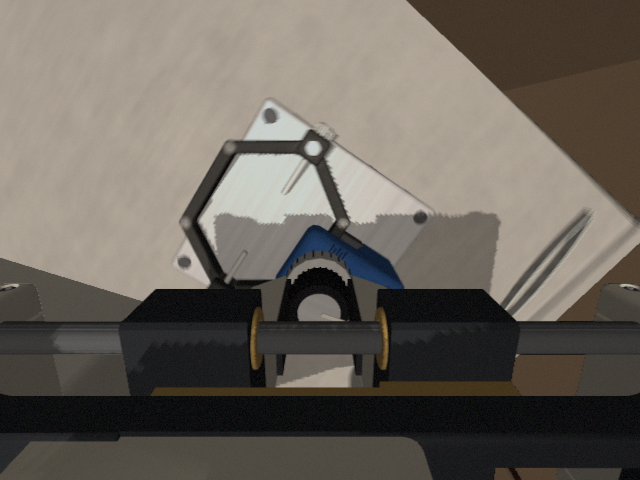

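Call:
{"fn": "step_arm", "kwargs": {
  "rot": [
    [0,0.14,0],
    [0,0.28,0],
    [0,0.42,0],
    [0,0.56,0],
    [0,0.7,0],
    [0,0.84,0],
    [0,0.98,0],
    [0,1.05,0]
  ],
  "offset": [
    [0,1,0],
    [0,1,0],
    [0,1,0],
    [0,1,0],
    [0,1,0],
    [0,1,0],
    [0,1,0],
    [0,1,0]
  ],
  "jaw": [1,1,1,1,1,1,1,1]
}}

```text
t: 25.9
tool_pos: [0.6414, 0.2592, 0.1034]
orientation: [-1.548, 0.321, -0.323]
ft_force: [0.8, -3.0, 0.1]
gripper_width: 0.0265
```

```bash
python3 - <<'E'
from h import *
o=r.get_obs();M=T(); print(M[:3,3],st(M[:3,3]),o['gripper_width'],o['ft_force'],o['torque'],o['joint_positions'],np.degrees(np.arctan2(M[1,0],M[0,0])))
im,d=r.camera('wrist'); save('wrist18',im)
E
```

```text
[0.64139688 0.25916263 0.10343617] [[ 0.67198567 -0.38457566]] 0.026540942664875 [ 0.79976206 -3.01105971  0.07165294] [-0.66802152 -0.19669368  0.12934297] [ 0.01596202  0.80061988 -0.67515071  1.53300459  0.56124651  1.00809786
 -1.22649129] -23.51970077605981
```

View pics/wrist18.png

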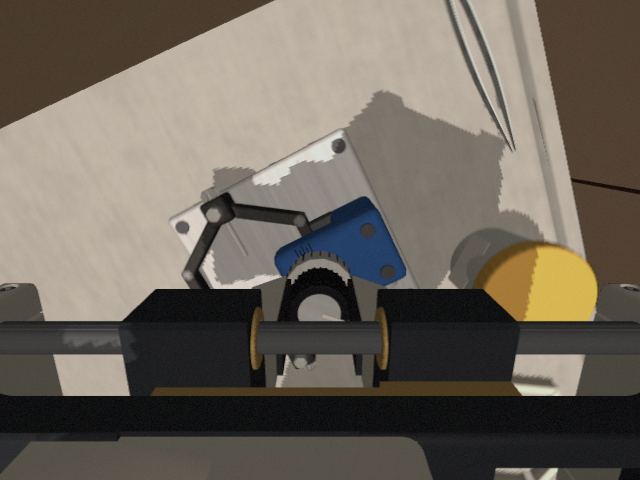

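Call:
{"fn": "step_arm", "kwargs": {
  "rot": [
    [0,0,0],
    [0,0,0],
    [0,0,0],
    [0,0,0],
    [0,0,0],
    [0,0,0],
    [0,0,0],
    [0,0,0]
  ],
  "offset": [
    [0,0,0],
    [0,0,0],
    [0,-20,0],
    [0,-60,0],
    [0,-90,0],
    [0,-98,0],
    [0,-98,0],
    [0,-98,0]
  ],
  "jaw": [0.2,0,0,0,0,0,0,0]
}}

```text
t: 26.75
tool_pos: [0.6404, 0.2598, 0.2004]
orientation: [-1.548, 0.32, -0.319]
ft_force: [-0.4, 0.5, 0.6]
gripper_width: 0.046
```

```bash
python3 - <<'E'
from h import *
o=r.get_obs();M=T(); print(M[:3,3],st(M[:3,3]),o['gripper_width'],o['ft_force'],o['torque'],o['joint_positions'],np.degrees(np.arctan2(M[1,0],M[0,0])))
im,d=r.camera('wrist'); save('wrist19z',cv2.resize(im[190:290,260:380],None,fx=6.5,fy=6,interpolation=cv2.INTER_CUBIC))
E
```

```text
[0.64040762 0.25983586 0.20037538] [[-0.26854874  0.35520636]] 0.04596833299978466 [-0.43087349  0.48705402  0.61994255] [-0.04273182 -0.10241582  0.01228877] [ 0.04611416  0.69926965 -0.73164798  1.4734867   0.4888171   1.15752285
 -1.17406323] -23.336888355468126
```

View pics/wrist19z.png

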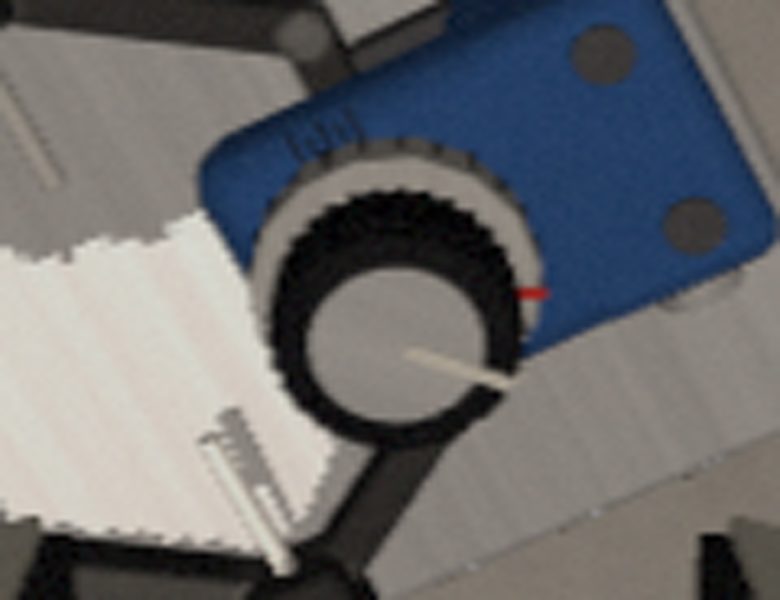

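```bash
python3 - <<'E'
from h import *
s=lambda a:(np.array(a)+.5)/[6.5,6]-.5+[260,190]
def an(p,c): d=p-c; return np.degrees(np.arctan2(d[:,1],d[:,0])), np.linalg.norm(d,axis=1)
c=st(ray('wrist',s([(397,347)]),.095)); l=st(ray('wrist',s([(408,352),(515,383)]),.095)); m=st(ray('wrist',s([(530,294),(548,294)]),.0715))
print(c,l,m,an(l,c),an(m,c),np.degrees(np.arctan2(*(l[1]-l[0])[::-1])))
E
```

```text
[[-0.41362257 -0.01810236]] [[ 0.36318033 -1.10739831]
 [ 8.94670854 -9.81608669]] [[13.37314326 -7.62015888]
 [15.25782461 -8.58770746]] (array([-54.50642725, -46.30863916]), array([ 1.33790449, 13.55050905])) (array([-28.87244988, -28.67112692]), array([15.74376624, 17.86147777])) -45.41469664950269
```

Call:
{"fn": "step_arm", "kwargs": {
  "rot": [
    [0,0,0],
    [0,0,0],
    [0,0,0],
    [0,0,0],
    [0,0,0],
    [0,0,0],
    [0,0,0],
    [0,0,0]
  ],
  "offset": [
    [0,35,0],
    [0,70,0],
    [0,92,0],
    [0,97,0],
    [0,97,0],
    [0,97,0],
    [0,97,0],
    [0,97,0]
  ],
  "jaw": [0,0,0,0,0,0.4,1,1]
}}

```text
t: 27.6
tool_pos: [0.6419, 0.2604, 0.1053]
orientation: [-1.546, 0.318, -0.322]
ft_force: [3.0, -0.1, 1.1]
gripper_width: 0.0269
```

Call:
{"fn": "step_arm", "kwargs": {
  "rot": [
    [0,0,0],
    [0,0.06,0],
    [0,0.15,0],
    [0,0.24,0],
    [0,0.33,0],
    [0,0.42,0],
    [0,0.48,0],
    [0,0.48,0]
  ],
  "offset": [
    [0,0,0],
    [0,0,0],
    [0,0,0],
    [0,0,0],
    [0,0,0],
    [0,0,0],
    [0,0,0],
    [0,0,0]
  ],
  "jaw": [1,1,1,1,1,1,1,1]
}}

```text
t: 28.4
tool_pos: [0.6424, 0.26, 0.1052]
orientation: [-1.455, 0.691, -0.696]
ft_force: [2.2, -0.9, 4.4]
gripper_width: 0.0268
```

```bash
python3 - <<'E'
from h import *
o=r.get_obs();M=T(); print(M[:3,3],st(M[:3,3]),o['gripper_width'],o['ft_force'],o['torque'],np.degrees(np.arctan2(M[1,0],M[0,0])))
E
```

```text
[0.64236751 0.2600405  0.10524213] [[1.70078222 0.42434871]] 0.02675485719655878 [ 2.21367798 -0.86362896  4.44408602] [-0.21057565 -0.44589076 -0.03732567] -50.92905309169443
```

Call:
{"fn": "step_arm", "kwargs": {
  "rot": [
    [0,0,0],
    [0,0,0],
    [0,0,0],
    [0,0,0],
    [0,0,0],
    [0,0,0],
    [0,0,0],
    [0,0,0]
  ],
  "offset": [
    [0,0,0],
    [0,0,0],
    [0,-20,0],
    [0,-60,0],
    [0,-90,0],
    [0,-98,0],
    [0,-98,0],
    [0,-98,0]
  ],
  "jaw": [0.2,0,0,0,0,0,0,0]
}}

```text
t: 29.2
tool_pos: [0.6399, 0.2595, 0.2]
orientation: [-1.46, 0.694, -0.692]
ft_force: [-0.7, -0.6, -0.2]
gripper_width: 0.0462
```

```bash
python3 - <<'E'
from h import *
o=r.get_obs();M=T(); print(M[:3,3],st(M[:3,3]),o['gripper_width'],o['ft_force'],np.degrees(np.arctan2(M[1,0],M[0,0])))
im,d=r.camera('wrist'); save('wrist20z',cv2.resize(im[190:290,260:380],None,fx=6.5,fy=6,interpolation=cv2.INTER_CUBIC));save('wrist20',im)
E
```

```text
[0.6398846  0.25948841 0.20004406] [[-0.81425742  0.04460756]] 0.04615118668312662 [-0.65683498 -0.62605715 -0.24291589] -50.849887895101425
```

View pics/wrist20z.png

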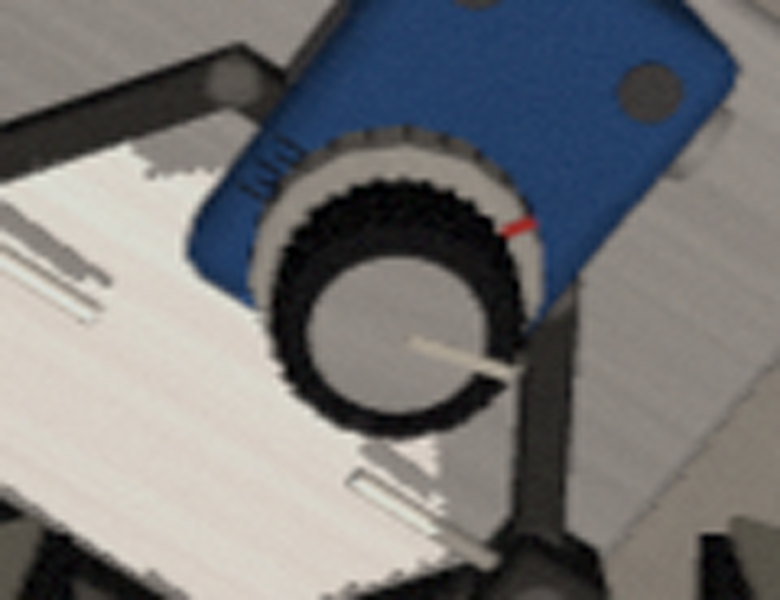

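View pics/wrist20.png

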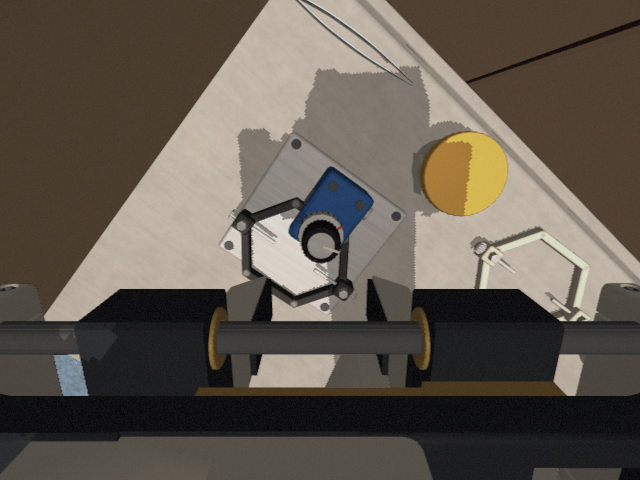

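```bash
python3 - <<'E'
from h import *
s=lambda a:(np.array(a)+.5)/[6.5,6]-.5+[260,190]
def an(p,c): d=p-c; return np.degrees(np.arctan2(d[:,1],d[:,0])), np.linalg.norm(d,axis=1)
c=st(ray('wrist',s([(397,335)]),.095)); l=st(ray('wrist',s([(412,341),(515,375)]),.095)); m=st(ray('wrist',s([(508,234),(536,224)]),.0715))
print(c,l,m,an(l,c),an(m,c),np.degrees(np.arctan2(*(l[1]-l[0])[::-1])))
E
```

```text
[[-0.32736351  0.18986153]] [[ 7.83798362e-03 -1.55576348e+00]
 [ 3.04485514e+00 -1.30943491e+01]] [[12.06117272 -7.03252546]
 [15.0024417  -8.92562991]] (array([-79.13016127, -75.75624417]), array([ 1.77751701, 13.70555039])) (array([-30.24173791, -30.73679139]), array([14.34010822, 17.83522111])) -75.25389577899989
```

```bash
python3 - <<'E'
from h import *
np.set_printoptions(precision=4,suppress=True)
for c in ['side','top','wrist']:
    im,d=r.camera(c); save(c+'21',im)
    for n in ['specimen_cup','white_frame','syringe','frame_centre']:
        x=r.tip_of(n,c); print(c,n,[(np.round(a['point'],4),round(a['p'],2)) for a in x[:1]])
im=cv2.imread('pics/wrist21.png'); save('w21z',cv2.resize(im[120:320,200:440][...,::-1],None,fx=3.3,fy=3))
s=None
E
```

```text
side specimen_cup [(array([ 0.7435,  0.2017, -0.0006]), 0.56)]
side white_frame []
side syringe []
side frame_centre [(array([0.5999, 0.257 , 0.0156]), 0.77)]
top specimen_cup []
top white_frame []
top syringe [(array([ 0.4051,  0.0208, -0.0001]), 0.72)]
top frame_centre []
wrist specimen_cup [(array([ 0.7464,  0.2032, -0.0001]), 0.64)]
wrist white_frame []
wrist syringe []
wrist frame_centre []
```

View pics/w21z.png

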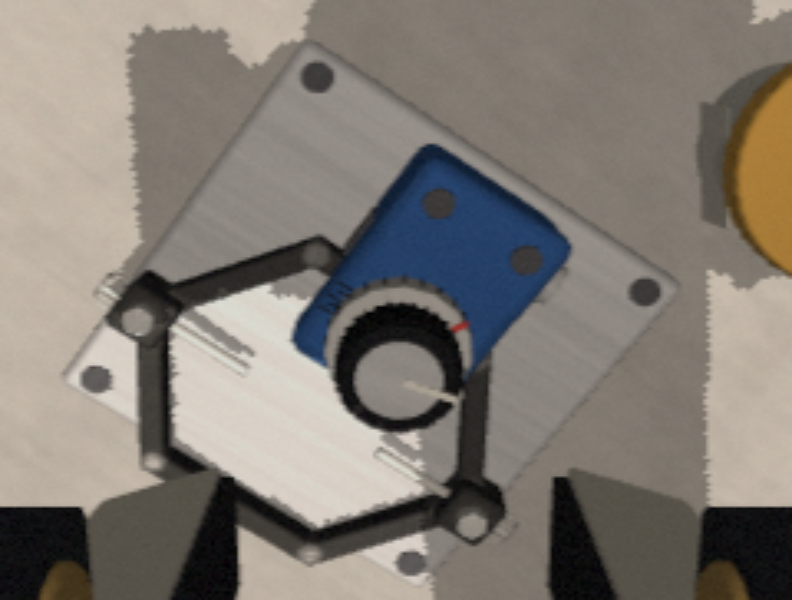

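```bash
python3 - <<'E'
from station import r
print(r.get_obs()['t'], r.close_job())
E
```

```text
the job is handed in; nothing more can be done
30.0 None
```

The black frame is clamped home in the gauge and the clutch slipped about 45° (0.79 rad, an eighth of a turn). I handed the job in at 30 s with the gripper open and clear above the cap.

**What I did**
- I gripped the near side bar, set the frame on the base about 32 mm short of home, and slid it to the stop with the finger fronts. The final push was about 8 N, and I repeated it at about 10 N.
- I turned only the cap, in two grips on the cap itself, about 2.5 rad clockwise in all. In the last pictures the cap's white line stands about 45° off the sleeve's red mark. The red mark barely moved during the second turn (about 1.5°), so by then only the clutch was slipping.

**Last checks**
- The side camera put the frame centre at about x = -41, y = 0 mm on the gauge, which is home.
- The cup and syringe read unchanged to within a few mm. The networks did not find the white frame again at the end. It appears in the last wrist pictures and I never worked near it, but I did not measure it a second time.

**What went wrong or disagreed**
- On the first grasp a finger caught the raised front lip of the table. The wrist force rose to about 98 N (limit 120 N) and the frame shifted about 8 mm. I pushed it clear with closed fingers and grasped again.
- While sliding the frame in, the gripper's side touched the instrument next to it with about 6 N, so I shifted sideways and finished from there.
- The wrist camera showed the frame turned 0.3 to 1.0° from the base, even after the second push. A later view gave -0.3° to +1.0°, so I took it as measurement error rather than a real gap at the stop.

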